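Find the case key, pack the praline tins, bolt the lid

ROBOT

A 7-joint arm with a two-finger parallel gripper is mounted at the origin on the work surface. World frame = base frame: x ahead of the robot, y to its left, z up, the work surface at z = 0. Lengths are in m, angles in rad, forces in N, time in s.
With the tool pointing down it reaches from about 0.4 to 0.85 m from the base axis. Payload 10.4 kg.
Tool frame: the origin (TCP) lies on the centre line of the jaws, within the pads' length; the fingertips stand 17 mm ahead of it and the grasp point (between the pads) lies 2 mm behind it; z points along the fingers, y is the line along which they close (so a half turn about z gives the same grasp; the last joint's range is limited). The gripper opens to 85 mm and grips with 20 to 120 N. Pads are 22 mm wide; open, the fingers measure 114 mm over their backs; the gripper's body (76 mm by 85 mm) begins 54 mm behind the grasp point. The pads swing forward as they close: fully open they stand 13 mm farther back than shut.
Start: joints at [-1.174, 0.332, -0.065, 1.46, 0.022, 1.35, -0.088], TCP at [0.255, 0.571, 0.218] pointing down, gripper open.
Joint ranges: [-2.6, 2.6], [-0.5, 2.12], [-1.47, 1.34], [0.16, 2.42], [-1.27, 4.41], [0.06, 2.06], [-2.6, 2.6]. Speed limits (rad/s): [2.22, 2.22, 2.79, 2.79, 3.14, 3.14, 3.14].

INTERFACE

Orientations are given as a unit quaternion [x, y, z, w].
In Python, from workcell import sensors, imaging, order, spotter gives the robot as it stands. The module is installed in compiled form; this text tells all that it offers.
- The arm moves only by the shell command python3 -m inch 'ROWS' [FORCE]. ROWS is JSON, a list that holds one entry, the list of rows, each a list of 7 numbers: the shift along the tool's x, y, z in m, then the turn, a rotation vector about the tool's x, y, z in rad, then the closure, from -1 (fully open) to 1 (shut). In form: [[[x, y, z, ax, ay, az, hand], ...]]. A call has 1 to 10 rows; each row is the pose to reach, as a shift and turn from the pose commanded when the call began, along the tool's axes at that moment; what a row does not reach only later rows make up. A row lasts 1/10 s, in which the tool goes at most 50 mm and 8.59 degrees, less where a joint would pass 70% of its speed; a pose out of reach is approached as far as the arm can. A call with a gripper value outside its range is refused whole. The fingers move at their own pace and stop on an object; FORCE is the grip in N (left out, the last holds). Time passes only in rows, so rows that repeat a pose let the fingers close. It gives the time, the measured TCP pose, the force, the opening and the grip force at its end, in the units of the state.
- sensors.get_obs(): the state, without advancing time (a new reading comes with each control period).
- imaging.camera(name): name is "scene" or "top" or "wrist"; returns the picture (480x640x3 uint8, blue, green, red); there is no depth.
- imaging.calibration(name): a dict with "mtx" (3x3 intrinsics, pixels), "R" (3x3) and "t" (3): a world point X has camera coordinates R X + t; the wrist camera has in their place "tool_from_camera" (4x4, takes a point from camera to tool coordinates, whose origin is the TCP and whose axes are the flange's). Camera axes: x right, y down, z forward; pixel columns grow to the right and rows downward; lengths in m; the calibration is good to about 2 mm. A picture is of the moment at which its call begins: read the wrist's pose just before it. calibration takes no time and is no camera call.
- order.hand_in(): hands the job in; it is judged then, once.
Trained networks look in the newest picture that a camera, given by its name, has taken for a name from the list of things; names that differ only in an ending like _2 or _b are one class to them, and where a whole thing is asked for, a point or a joint stands for the part that bears it (a point fixed in the world has none). Each returns a list of dicts, best first, with "conf" (0 to 1); they miss things now and then, are a little off and sometimes report something else, mostly with a low value. They report only what shows in the picture. A call takes as long as a camera call. They do not tell look-alikes from the thing itself.
- spotter.look_for(label, camera): "pixel" ([column, row] in pixels, amid what is visible of it).
The state is a dict: "clock": time; "joint_pos": joint angles; "joint_velocities": joint speeds; "tau": joint torques, N m; "position": TCP position; "ee_rot": TCP orientation; "ft_force": force on the tool from outside, world axes, zero at the start; "torque": the same for the moment, N m; "grip_width": opening from 0.0 (shut) to 1.0 (fully open); "grasp_force": force on a finger pad.
Only numpy, scipy, OpenCV 4.12 (cv2) and the standard library are available. Lean on these libraries where they do the work, as an engineer would, in place of code of your own. Each camera call takes 0.05 s, during which the arm holds its last target. There are 200 camera calls.

TASK

Try the keys from the wooden rack one at a time in the lock of the white transit case until one turns it a quarter turn anticlockwise; stand each key that does not work back in the rack, and when one has worked take it out and leave it in the small grey open tray. Then slide the case's lid fully open, stand every round praline tin upright on the floor of its compartment, slide the lid fully shut and push the barrel bolt all the way into its keeper on the lid. Leave the jar and the cup alone.

Things in the scene. Friction and masses are not known exactly. Their poses are not given: they have to be found in the camera images.
- lock (a joint): the case's square brass lock plug, turning about the vertical: 0 = locked (the start), grows anticlockwise from above to a stop at 1.57 rad, stays where left. It draws back the brass latch bar that holds the lid shut; the lid is free from about 1.15 rad. A key has up to 0.2 rad of play in the keyway
- keyway (a point): mouth of the keyway, centre of the flat top of the 36 mm square plug, 66 mm above the table (case strip: 55 mm). Slot 20 mm along own x, 8 mm along own y, over 34 mm deep, vertical. A key goes in blade down, its x along the slot's x, either way round, until the bow rests on the plug (bow point 24 mm above this one). Axes turn with the plug; the case's at the start
- case: white case fixed to the table, 215 (own x) x 370 mm (own y), top 55 mm up; origin on the table near its middle. Own x points away from the robot (up to 0.15 rad off), own y to the left. Lock and bolt are on the strip along its near side; behind it the right part is the compartment under the lid, the left part a solid deck that the lid slides on to
- compartment (a point): centre of the compartment's floor, 6 mm above the table, axes as the case's; inside 130 mm (own x) x 180 mm (own y), walls up to 49 mm above the floor. With the lid fully open all but the last 10 mm at the left (+y) end is uncovered
- lid (a joint): aluminium sliding lid, 0 = shut, slides along the case's own +y (left) to 0.180 m = fully open; about 2 N to slide, stays where it is left
- lid_handle (a point): centre of the lid's upright black handle: a bar 50 mm along the case's x, 12 mm thick along the case's y, 36 mm tall, 80 mm above the table; its top is 18 mm above this point, the lid's top face 18 mm below. Moves with the lid
- bolt (a joint): dark steel barrel bolt on the case's near strip, right of the lock; starts drawn back (0 to 6 mm), slides along the case's own +x to 0.035 m = fully home through the keeper on the lid; about 2 N to slide
- bolt_knob (a point): point on the bolt's upright knob, a 12 x 12 mm square bar (sides along the case's x and y); 13 mm below the knob's top, about 99 mm above the table and 24 mm above the brackets that the bolt runs in. Moves with the bolt
- rack: wooden key rack fixed to the table, 190 mm (own x) x 44 mm (own y) x 40 mm high, origin on the table under its centre. Four through slots at own x = -63, -21, 21, 63 mm, each 27 mm (x) x 12.5 mm (y); a key stands in one, key's x along the rack's x, with its bow's underside on the rack's top (bow point 64 mm above the table)
- key_tray: small grey square tray, open on top, fixed to the table, 100 x 100 mm outside, 4 mm walls, 45 mm high; origin on the table under its centre. The working key may lie in it any way
- key_a_bow (a point): candidate key (3 or 4 of the 4 are there; absent: None). All have a black bow 30 mm wide (own x), 20 thick (y), 44 tall (z), and a steel blade 34 mm long, 6 to 24 wide, 5 to 11 thick, straight down from it. Which one works is unknown: a wrong one stops at the mouth, or goes in but spins without turning the plug. Point: mid bow, 24 mm above its underside, 20 below its top
- key_b_bow (a point): candidate key (3 or 4 of the 4 are there; absent: None). All have a black bow 30 mm wide (own x), 20 thick (y), 44 tall (z), and a steel blade 34 mm long, 6 to 24 wide, 5 to 11 thick, straight down from it. Which one works is unknown: a wrong one stops at the mouth, or goes in but spins without turning the plug. Point: mid bow, 24 mm above its underside, 20 below its top
- key_c_bow (a point): candidate key (3 or 4 of the 4 are there; absent: None). All have a black bow 30 mm wide (own x), 20 thick (y), 44 tall (z), and a steel blade 34 mm long, 6 to 24 wide, 5 to 11 thick, straight down from it. Which one works is unknown: a wrong one stops at the mouth, or goes in but spins without turning the plug. Point: mid bow, 24 mm above its underside, 20 below its top
- key_d_bow (a point): candidate key (3 or 4 of the 4 are there; absent: None). All have a black bow 30 mm wide (own x), 20 thick (y), 44 tall (z), and a steel blade 34 mm long, 6 to 24 wide, 5 to 11 thick, straight down from it. Which one works is unknown: a wrong one stops at the mouth, or goes in but spins without turning the plug. Point: mid bow, 24 mm above its underside, 20 below its top
- tin0_mid (a point): round card praline tin, 42 mm diameter, 36 mm high, 60 g or so, standing upright on the table (up to 3; absent ones are None). This point is its centre, 18 mm above its underside
- tin1_mid (a point): round card praline tin, 42 mm diameter, 36 mm high, 60 g or so, standing upright on the table (up to 3; absent ones are None). This point is its centre, 18 mm above its underside
- tin2_mid (a point): round card praline tin, 42 mm diameter, 36 mm high, 60 g or so, standing upright on the table (up to 3; absent ones are None). This point is its centre, 18 mm above its underside
- jar: amber jar, 75 mm high, 60 mm across, a bystander
- cup: white cup, 80 mm high, 72 mm across, a bystander
Mind the look-alikes: they are no part of the job. Leave any orange, pink or purple look-alike of the part that bears key_c_bow alone.

How it is judged:
On the way, in this order (a step that is already met when the one before it is completed fails the run):
1. a key, seated in the lock, has turned it (value of joint lock above 1.2 rad and ((horizontal distance between key_a_bow and keyway below 0.01 m and z of key_a_bow in the frame of keyway below 0.032 m) or (horizontal distance between key_b_bow and keyway below 0.01 m and z of key_b_bow in the frame of keyway below 0.032 m) or (horizontal distance between key_c_bow and keyway below 0.01 m and z of key_c_bow in the frame of keyway below 0.032 m) or (horizontal distance between key_d_bow and keyway below 0.01 m and z of key_d_bow in the frame of keyway below 0.032 m))), for 0.1 s.
2. the key that worked has been left in the grey tray (((x of key_a_bow in the frame of key_tray between -0.055 and 0.055 m and y of key_a_bow in the frame of key_tray between -0.055 and 0.055 m and z of key_a_bow in the frame of key_tray between 0 and 0.085 m and contact force between the fingers and key_a below 0.05 N) or (x of key_b_bow in the frame of key_tray between -0.055 and 0.055 m and y of key_b_bow in the frame of key_tray between -0.055 and 0.055 m and z of key_b_bow in the frame of key_tray between 0 and 0.085 m and contact force between the fingers and key_b below 0.05 N) or (x of key_c_bow in the frame of key_tray between -0.055 and 0.055 m and y of key_c_bow in the frame of key_tray between -0.055 and 0.055 m and z of key_c_bow in the frame of key_tray between 0 and 0.085 m and contact force between the fingers and key_c below 0.05 N) or (x of key_d_bow in the frame of key_tray between -0.055 and 0.055 m and y of key_d_bow in the frame of key_tray between -0.055 and 0.055 m and z of key_d_bow in the frame of key_tray between 0 and 0.085 m and contact force between the fingers and key_d below 0.05 N)) and ((x of key_a_bow in the frame of rack between -0.085 and 0.085 m and y of key_a_bow in the frame of rack between -0.008 and 0.008 m and z of key_a_bow in the frame of rack between 0.055 and 0.07 m) or (x of key_a_bow in the frame of key_tray between -0.055 and 0.055 m and y of key_a_bow in the frame of key_tray between -0.055 and 0.055 m and z of key_a_bow in the frame of key_tray between 0 and 0.085 m and contact force between the fingers and key_a below 0.05 N)) and ((x of key_b_bow in the frame of rack between -0.085 and 0.085 m and y of key_b_bow in the frame of rack between -0.008 and 0.008 m and z of key_b_bow in the frame of rack between 0.055 and 0.07 m) or (x of key_b_bow in the frame of key_tray between -0.055 and 0.055 m and y of key_b_bow in the frame of key_tray between -0.055 and 0.055 m and z of key_b_bow in the frame of key_tray between 0 and 0.085 m and contact force between the fingers and key_b below 0.05 N)) and ((x of key_c_bow in the frame of rack between -0.085 and 0.085 m and y of key_c_bow in the frame of rack between -0.008 and 0.008 m and z of key_c_bow in the frame of rack between 0.055 and 0.07 m) or (x of key_c_bow in the frame of key_tray between -0.055 and 0.055 m and y of key_c_bow in the frame of key_tray between -0.055 and 0.055 m and z of key_c_bow in the frame of key_tray between 0 and 0.085 m and contact force between the fingers and key_c below 0.05 N)) and ((x of key_d_bow in the frame of rack between -0.085 and 0.085 m and y of key_d_bow in the frame of rack between -0.008 and 0.008 m and z of key_d_bow in the frame of rack between 0.055 and 0.07 m) or (x of key_d_bow in the frame of key_tray between -0.055 and 0.055 m and y of key_d_bow in the frame of key_tray between -0.055 and 0.055 m and z of key_d_bow in the frame of key_tray between 0 and 0.085 m and contact force between the fingers and key_d below 0.05 N))), for 0.2 s.
3. the lid has been slid fully open (value of joint lid above 0.165 m), for 0.1 s.
4. every tin stands in the compartment, let go (x of tin0_mid in the frame of compartment between -0.06 and 0.06 m and y of tin0_mid in the frame of compartment between -0.095 and 0.095 m and z of tin0_mid in the frame of compartment between 0.008 and 0.03 m and angle between each of tin0_mid, tin1_mid, tin2_mid's own z axis and vertical below 0.15 rad and x of tin1_mid in the frame of compartment between -0.06 and 0.06 m and y of tin1_mid in the frame of compartment between -0.095 and 0.095 m and z of tin1_mid in the frame of compartment between 0.008 and 0.03 m and x of tin2_mid in the frame of compartment between -0.06 and 0.06 m and y of tin2_mid in the frame of compartment between -0.095 and 0.095 m and z of tin2_mid in the frame of compartment between 0.008 and 0.03 m and contact force between the fingers and tin0 below 0.05 N and contact force between the fingers and tin1 below 0.05 N and contact force between the fingers and tin2 below 0.05 N), for 0.2 s.
5. the lid is shut again over the tins (x of tin0_mid in the frame of compartment between -0.06 and 0.06 m and y of tin0_mid in the frame of compartment between -0.095 and 0.095 m and z of tin0_mid in the frame of compartment between 0.008 and 0.03 m and angle between each of tin0_mid, tin1_mid, tin2_mid's own z axis and vertical below 0.15 rad and x of tin1_mid in the frame of compartment between -0.06 and 0.06 m and y of tin1_mid in the frame of compartment between -0.095 and 0.095 m and z of tin1_mid in the frame of compartment between 0.008 and 0.03 m and x of tin2_mid in the frame of compartment between -0.06 and 0.06 m and y of tin2_mid in the frame of compartment between -0.095 and 0.095 m and z of tin2_mid in the frame of compartment between 0.008 and 0.03 m and value of joint lid below 0.008 m), for 0.2 s.
6. the bolt is home in its keeper (value of joint bolt above 0.029 m and value of joint lid below 0.008 m), for 0.2 s.
At the end, for the whole second after the job is handed in: Lid shut within 8 mm, bolt at least 29 mm along its 35 mm, lock still turned (over 1.1 rad), working key inside the grey tray, every other key standing in the rack (bow's underside within 6 mm of the rack's top, any slot), every tin upright (within 0.15 rad) on the compartment's floor (all of step 2 and all of step 6 and value of joint lock above 1.1 rad and x of tin0_mid in the frame of compartment between -0.06 and 0.06 m and y of tin0_mid in the frame of compartment between -0.095 and 0.095 m and z of tin0_mid in the frame of compartment between 0.008 and 0.03 m and angle between each of tin0_mid, tin1_mid, tin2_mid's own z axis and vertical below 0.15 rad and x of tin1_mid in the frame of compartment between -0.06 and 0.06 m and y of tin1_mid in the frame of compartment between -0.095 and 0.095 m and z of tin1_mid in the frame of compartment between 0.008 and 0.03 m and x of tin2_mid in the frame of compartment between -0.06 and 0.06 m and y of tin2_mid in the frame of compartment between -0.095 and 0.095 m and z of tin2_mid in the frame of compartment between 0.008 and 0.03 m); the robot touches nothing.
It fails at once if a key is left in the tray while the case is still locked (value of joint lock below 1 rad and ((x of key_a_bow in the frame of key_tray between -0.055 and 0.055 m and y of key_a_bow in the frame of key_tray between -0.055 and 0.055 m and z of key_a_bow in the frame of key_tray between 0 and 0.085 m and contact force between the fingers and key_a below 0.05 N) or (x of key_b_bow in the frame of key_tray between -0.055 and 0.055 m and y of key_b_bow in the frame of key_tray between -0.055 and 0.055 m and z of key_b_bow in the frame of key_tray between 0 and 0.085 m and contact force between the fingers and key_b below 0.05 N) or (x of key_c_bow in the frame of key_tray between -0.055 and 0.055 m and y of key_c_bow in the frame of key_tray between -0.055 and 0.055 m and z of key_c_bow in the frame of key_tray between 0 and 0.085 m and contact force between the fingers and key_c below 0.05 N) or (x of key_d_bow in the frame of key_tray between -0.055 and 0.055 m and y of key_d_bow in the frame of key_tray between -0.055 and 0.055 m and z of key_d_bow in the frame of key_tray between 0 and 0.085 m and contact force between the fingers and key_d below 0.05 N))).
It fails at once if the jar is pushed away or knocked over (distance of jar from where it was at the start of the episode above 0.04 m or angle between jar's own z axis and vertical above 0.5 rad).
It fails at once if the cup is pushed away or knocked over (distance of cup from where it was at the start of the episode above 0.04 m or angle between cup's own z axis and vertical above 0.5 rad).
Of key_a, key_b, key_d only 2 to 3 are there at a start; the rules pass over those that are not, and their reading is None.
Of tin0, tin1, tin2 only 2 to 3 are there at a start; the rules pass over those that are not, and their reading is None.
At some moment in a run one of tin0, tin1, tin2 may be knocked a few centimetres aside while the robot is not near it.
It also fails if it takes over 210 s, if anything falls off the work surface, if the arm or the gripper's body presses on something with over 40 N, if the wrist force passes 120 N, or if a joint passes its speed limit or range.

## Working session

There is one attempt and no reset: what is moved stays moved. The work goes in short steps, Python scripts to look and compute and a shell command to move; the robot and the scene stay as the last step left them, time stands still between calls to the robot, and variables do not carry over. Pictures are saved under pics/ and viewed, at most 14 in all, crops included, and the job is handed in when it is done.

```bash
mkdir -p pics; cat > h.py <<'E'
import numpy as np, cv2
from scipy.spatial.transform import Rotation as Rn
from workcell import sensors, imaging, order, spotter
def ray(cam,px,T=None):
    c=imaging.calibration(cam); K=np.array(c['mtx'])
    d=np.linalg.solve(K,[px[0],px[1],1.])
    if cam=='wrist':
        M=np.array(c['tool_from_camera']); o=sensors.get_obs() if T is None else T
        R=Rn.from_quat(o['ee_rot']).as_matrix(); p=np.array(o['position'])
        return R@M[:3,3]+p, R@(M[:3,:3]@d)
    R=np.array(c['R']);t=np.array(c['t']); return -R.T@t, R.T@d
def atz(cam,px,z,T=None):
    o,d=ray(cam,px,T); return o+d*(z-o[2])/d[2]
def proj(cam,X,T=None):
    c=imaging.calibration(cam); K=np.array(c['mtx']); X=np.asarray(X,float)
    if cam=='wrist':
        M=np.array(c['tool_from_camera']); o=sensors.get_obs() if T is None else T
        R=Rn.from_quat(o['ee_rot']).as_matrix(); q=R.T@(X-np.array(o['position'])); q=M[:3,:3].T@(q-M[:3,3])
    else: q=np.array(c['R'])@X+np.array(c['t'])
    q=K@q; return q[:2]/q[2]
def togo(X,yaw=None):
    """tool-axis shift to world X; yaw=desired world angle of tool y mod pi -> turn about tool z (tool down)"""
    o=sensors.get_obs(); r=Rn.from_quat(o['ee_rot']); s=r.inv().apply(np.array(X)-o['position'])
    ty=r.as_matrix()[:,1]; a=np.arctan2(ty[1],ty[0]); out=[*np.round(s,4)]
    if yaw is not None:
        d=(yaw-a+np.pi/2)%np.pi-np.pi/2; out.append(('az',round(-d,4)))
    return out
def st():
    o=sensors.get_obs(); r=Rn.from_quat(o['ee_rot']).as_matrix()
    print('t',round(o['clock'],2),'p',np.round(o['position'],4),'toolx',np.round(r[:,0],3),'tooly',np.round(r[:,1],3),'z',np.round(r[:,2],3),'F',np.round(o['ft_force'],1),'M',np.round(o['torque'],2),'w',round(o['grip_width'],3),'g',round(o['grasp_force'],1),'j',np.round(o['joint_pos'],2))
E
python3 - <<'E'
from h import *
st()
for c in ['scene','top']:
    cv2.imwrite(f'pics/{c}0.png',imaging.camera(c))
    k=imaging.calibration(c); print(c,np.round(k['mtx'],1).tolist(),np.round(-np.array(k['R']).T@k['t'],3),np.round(k['R'],2).tolist())
for l in ['keyway','lid_handle','bolt_knob','rack','key_tray','key_a_bow','tin0_mid','jar','cup','case','lock']:
    print(l,[(round(x['conf'],2),np.round(x['pixel']).tolist()) for x in spotter.look_for(l,'top')])
print(np.round(imaging.calibration('wrist')['tool_from_camera'],3))
E
```

```text
t 0.0 p [0.2546 0.5704 0.2176] toolx [-0.913  0.408 -0.   ] tooly [ 0.408  0.913 -0.001] z [-0.001 -0.001 -1.   ] F [ 0.3 -0.3 -0.5] M [-0.03  0.09  0.02] w 0.999 g 0.0 j [-1.17  0.33 -0.06  1.46  0.02  1.35 -0.09]
scene [[465.6, 0.0, 322.3], [0.0, 465.6, 238.3], [0.0, 0.0, 1.0]] [ 0.922 -0.756  0.68 ] [[0.87, 0.5, 0.01], [0.3, -0.5, -0.81], [-0.4, 0.71, -0.58]]
top [[545.8, 0.0, 314.6], [0.0, 545.8, 228.9], [0.0, 0.0, 1.0]] [ 0.339 -0.044  1.483] [[0.03, -1.0, -0.02], [-0.99, -0.03, -0.1], [0.1, 0.02, -0.99]]
keyway [(0.65, [263.0, 227.0])]
lid_handle []
bolt_knob [(0.54, [304.0, 183.0]), (0.51, [307.0, 225.0])]
rack [(0.71, [456.0, 232.0])]
key_tray [(0.66, [167.0, 243.0])]
key_a_bow [(0.68, [213.0, 268.0])]
tin0_mid [(0.65, [384.0, 186.0])]
jar [(0.63, [407.0, 282.0]), (0.63, [212.0, 268.0]), (0.58, [304.0, 186.0]), (0.23, [457.0, 208.0])]
cup [(0.59, [212.0, 267.0]), (0.31, [274.0, 201.0])]
case [(0.6, [274.0, 199.0]), (0.59, [387.0, 182.0])]
lock [(0.6, [263.0, 229.0])]
[[-0.    -0.947 -0.32   0.083]
 [ 1.    -0.    -0.001 -0.   ]
 [ 0.    -0.32   0.947 -0.157]
 [ 0.     0.     0.     1.   ]]
```

View pics/top0.png

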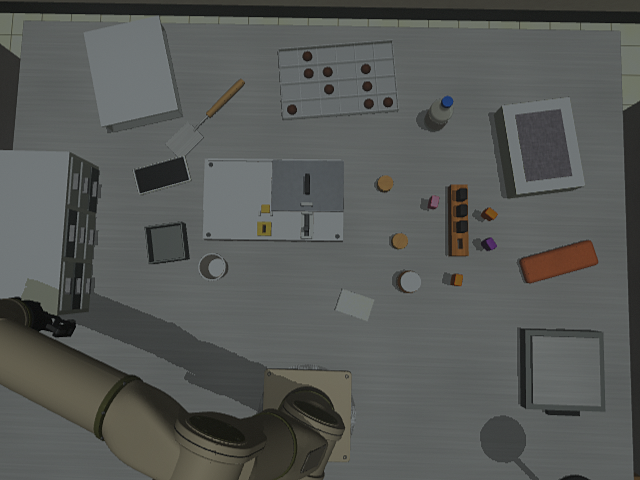

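View pics/scene0.png

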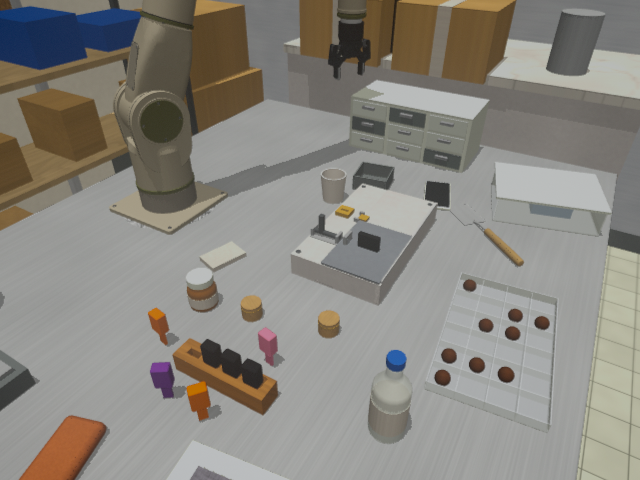

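```bash
python3 - <<'E'
from h import *
f=lambda n,px,z:print(n,np.round(atz('top',px,z),4))
for i,p in enumerate([(461,195),(461,211),(461,227)]): f('key%d'%i,p,.084)
f('slot empty',(460,243),.04)
for p in [(385,184),(400,241)]: f('tin',p,.036)
f('keyway',(264,228),.066); f('knob',(306,213),.11); f('handle',(307,184),.09)
for p in [(204,159),(344,159),(344,240),(204,240)]: f('casecorner',p,.055)
for p in [(451,185),(467,185),(468,255),(449,255)]: f('rackcorner',p,.04)
f('tray',(167,243),.045);f('jar',(410,281),.075);f('cup',(213,267),.08)
im=imaging.camera('top')
cv2.imwrite('pics/c1.png',cv2.resize(im[150:300,190:500],None,fx=2.58,fy=2.58,interpolation=cv2.INTER_CUBIC))
E
```

```text
key0 [ 0.5819 -0.384   0.084 ]
key1 [ 0.5403 -0.384   0.084 ]
key2 [ 0.4989 -0.3841  0.084 ]
slot empty [ 0.4614 -0.3922  0.04  ]
tin [ 0.6149 -0.193   0.036 ]
tin [ 0.4627 -0.2351  0.036 ]
keyway [0.4846 0.1239 0.066 ]
knob [0.5212 0.0134 0.11  ]
handle [0.5996 0.0139 0.09  ]
casecorner [0.6671 0.2934 0.055 ]
casecorner [ 0.6761 -0.0811  0.055 ]
casecorner [ 0.4597 -0.0862  0.055 ]
casecorner [0.4497 0.2825 0.055 ]
rackcorner [ 0.6158 -0.3681  0.04  ]
rackcorner [ 0.6169 -0.4105  0.04  ]
rackcorner [ 0.4303 -0.4132  0.04  ]
rackcorner [ 0.4289 -0.3635  0.04  ]
tray [0.4398 0.3831 0.045 ]
jar [ 0.3574 -0.2567  0.075 ]
cup [0.3787 0.25   0.08  ]
```

View pics/c1.png

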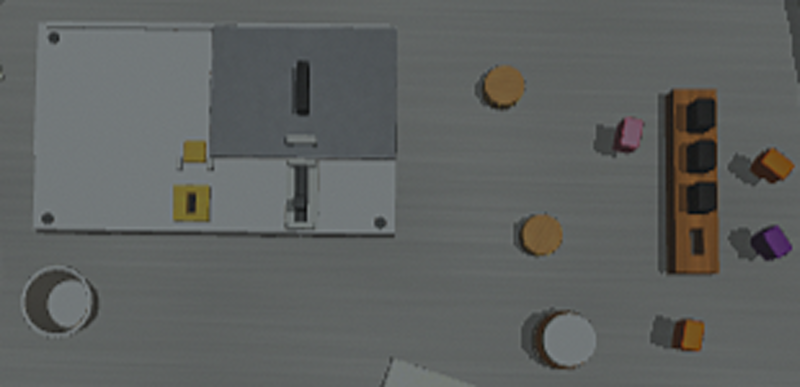

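```bash
python3 - <<'E'
from h import *
print(togo([.52,-.385,.22],np.pi/2))
E
```

```text
[np.float64(-0.6318), np.float64(-0.7647), np.float64(-0.0017), ('az', np.float64(-0.4198))]
```

```bash
for i in 1; do python3 -m inch '[[[-0.316,-0.382,0,0,0,-0.42,-1],[-0.316,-0.382,0,0,0,-0.42,-1],[-0.316,-0.382,0,0,0,-0.42,-1],[-0.316,-0.382,0,0,0,-0.42,-1],[-0.316,-0.382,0,0,0,-0.42,-1],[-0.316,-0.382,0,0,0,-0.42,-1],[-0.316,-0.382,0,0,0,-0.42,-1],[-0.316,-0.382,0,0,0,-0.42,-1],[-0.316,-0.382,0,0,0,-0.42,-1],[-0.316,-0.382,0,0,0,-0.42,-1]]]'; done; python3 - <<'E'
from h import *
st();print(togo([.52,-.385,.22],np.pi/2))
E
```

```text
clock: 1.7
position: [0.3878, 0.0908, 0.2187]
ee_rot: [0.0, 1.0, 0.0, 0.0]
ft_force: [1.1, 0.4, -0.7]
grip_width: 0.999
grasp_force: 0.0
t 1.7 p [0.3878 0.0908 0.2187] toolx [-1.     0.    -0.001] tooly [0.    1.    0.001] z [ 0.001  0.001 -1.   ] F [ 1.1  0.4 -0.7] M [-0.02 -0.04  0.01] w 0.999 g 0.0 j [-0.67 -0.21  0.29  2.02  0.06  1.32  1.17]
[np.float64(-0.1324), np.float64(-0.4758), np.float64(-0.0016), ('az', np.float64(-0.0005))]
```

```bash
cat >> h.py <<'E'
import pickle
def shot(n,cam='wrist'):
    T=sensors.get_obs(); im=imaging.camera(cam); cv2.imwrite(f'pics/{n}.png',im); pickle.dump(T,open(f'pics/{n}.pkl','wb')); return im,T
def T(n): return pickle.load(open(f'pics/{n}.pkl','rb'))
E
python3 -c "
from h import *
shot('wcase')"
python3 -m inch '[[[-0.13,-0.476,0,0,0,0,-1],[-0.13,-0.476,0,0,0,0,-1],[-0.13,-0.476,0,0,0,0,-1],[-0.13,-0.476,0,0,0,0,-1],[-0.13,-0.476,0,0,0,0,-1],[-0.13,-0.476,0,0,0,0,-1],[-0.13,-0.476,0,0,0,0,-1],[-0.13,-0.476,0,0,0,0,-1],[-0.13,-0.476,0,0,0,0,-1],[-0.13,-0.476,0,0,0,0,-1]]]'; python3 - <<'E'
from h import *
shot('wrack'); st()
E
```

```text
clock: 2.75
position: [0.5183, -0.3848, 0.2179]
ee_rot: [-0.001, 1.0, -0.0, -0.0]
ft_force: [0.5, 0.5, 1.7]
grip_width: 0.999
grasp_force: 0.0
t 2.8 p [ 0.5166 -0.3912  0.2164] toolx [-1.     0.005  0.003] tooly [ 0.005  1.    -0.004] z [-0.003 -0.004 -1.   ] F [-4.8  2.1 -1.7] M [0.15 0.33 0.02] w 1.001 g 0.0 j [-0.02  0.48  0.84  1.43 -0.35  1.38  2.39]
```

View pics/wcase.png

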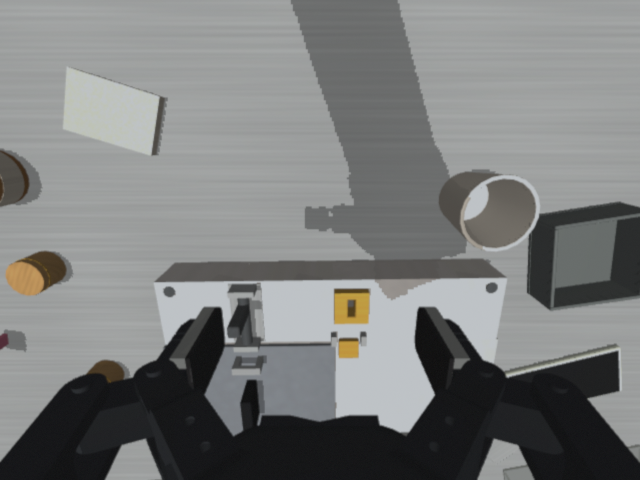

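View pics/wrack.png

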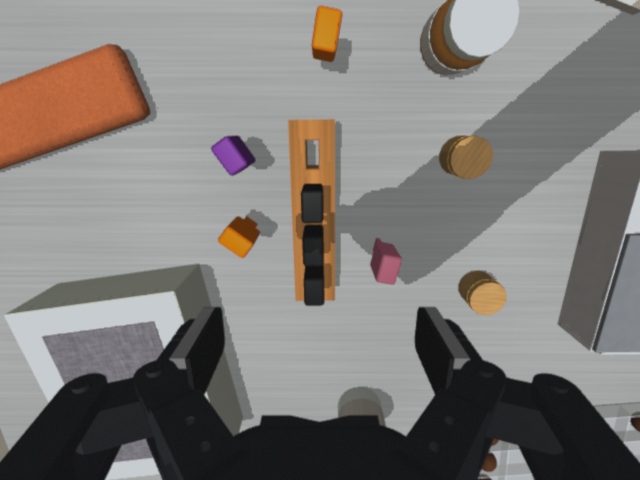

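```bash
python3 - <<'E'
from h import *
t=T('wrack')
f=lambda n,px,z:print(n,np.round(atz('wrist',px,z,t),4))
for p in [(290,121),(334,121),(336,300),(295,300)]: f('rc',p,.04)
f('slot',(313,153),.04)
f('tin',(481,156),.036);f('tin',(489,297),.036)
t=T('wcase')
for p in [(155,282),(506,280)]: f('case',p,.055)
for p in [(333,289),(368,289),(369,324),(334,324)]: f('plug',p,.066)
f('key',(351,307),.066)
f('latch',(348,348),.06)
f('tray',(590,215),.045)
f('knobtop?',(238,310),.11)
im=cv2.imread('pics/wrack.png')[100:320,200:400]; im2=cv2.imread('pics/wcase.png')[250:420,200:400]
a=cv2.resize(im,(400,440),interpolation=2);b=cv2.resize(im2,(400,340),interpolation=2)
b=cv2.copyMakeBorder(b,0,100,0,0,0);cv2.imwrite('pics/z1.png',np.hstack([a,b]))
E
```

```text
rc [ 0.4286 -0.4125  0.04  ]
rc [ 0.4286 -0.3712  0.04  ]
rc [ 0.6172 -0.3661  0.04  ]
rc [ 0.6173 -0.4121  0.04  ]
slot [ 0.4578 -0.3911  0.04  ]
tin [ 0.4608 -0.2262  0.036 ]
tin [ 0.6154 -0.1932  0.036 ]
case [ 0.4579 -0.0821  0.055 ]
case [0.456  0.2871 0.055 ]
plug [0.4608 0.1049 0.066 ]
plug [0.4608 0.1408 0.066 ]
plug [0.5021 0.1437 0.066 ]
plug [0.502  0.1065 0.066 ]
key [0.4816 0.124  0.066 ]
latch [0.5366 0.1228 0.06  ]
tray [0.3884 0.3656 0.045 ]
knobtop? [0.4595 0.0178 0.11  ]
```

View pics/z1.png

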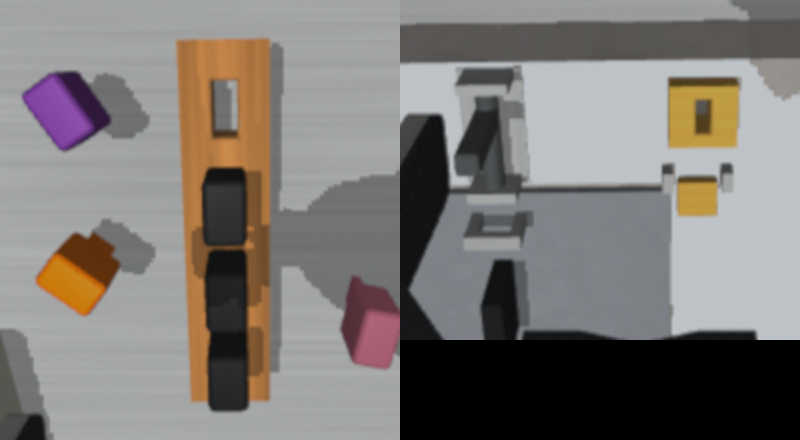

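```bash
python3 -m inch '[[[0.03,-0.005,0.02,0,0,1.05,-1],[0.03,-0.005,0.02,0,0,1.05,-1],[0.03,-0.005,0.02,0,0,1.05,-1],[0.03,-0.005,0.02,0,0,1.05,-1],[0.03,-0.005,0.02,0,0,1.05,-1],[0.03,-0.005,0.02,0,0,1.05,-1],[0.03,-0.005,0.02,0,0,1.05,-1]]]' >/dev/null; python3 -m inch '[[[0,0,0,0,0,1.05,-1],[0,0,0,0,0,1.05,-1],[0,0,0,0,0,1.05,-1],[0,0,0,0,0,1.05,-1],[0,0,0,0,0,1.05,-1],[0,0,0,0,0,1.05,-1],[0,0,0,0,0,1.05,-1]]]' >/dev/null;  python3 -m inch '[[[0,0,0,0,0,1.04,-1],[0,0,0,0,0,1.04,-1],[0,0,0,0,0,1.04,-1],[0,0,0,0,0,1.04,-1],[0,0,0,0,0,1.04,-1],[0,0,0,0,0,1.04,-1],[0,0,0,0,0,1.04,-1],[0,0,0,0,0,1.04,-1],[0,0,0,0,0,1.04,-1]]]' ; python3 - <<'E'
from h import *
im,_=shot('wr2'); st()
a=cv2.resize(im[60:330,180:480],(667,600),interpolation=2);cv2.imwrite('pics/wr2c.png',a)
E
```

```text
clock: 5.1
position: [0.4879, -0.3876, 0.1983]
ee_rot: [1.0, 0.003, 0.0, -0.0]
ft_force: [-0.2, 0.1, -0.7]
grip_width: 1.002
grasp_force: 0.0
t 5.15 p [ 0.4878 -0.3877  0.1983] toolx [1.    0.006 0.   ] tooly [ 0.006 -1.    -0.   ] z [ 0.  0. -1.] F [0.2 0.  0.2] M [-0.03  0.04 -0.07] w 0.999 g 0.0 j [-0.26  0.68  1.32  1.54 -0.66  1.43 -0.48]
```

View pics/wr2c.png

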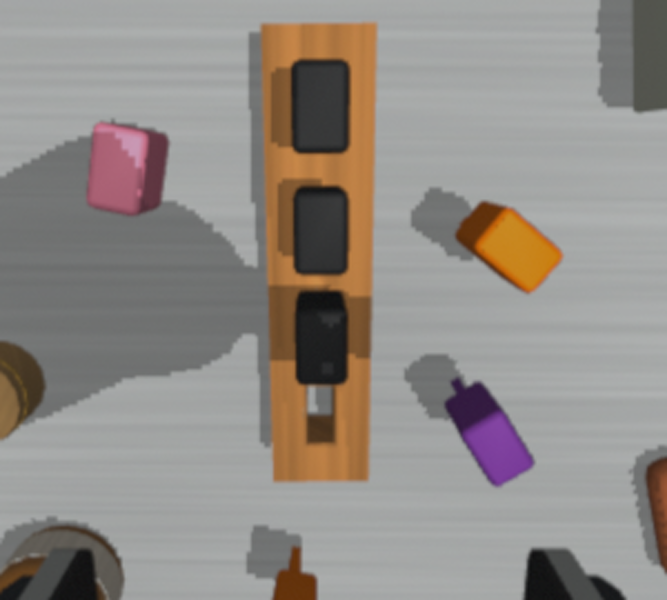

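```bash
python3 - <<'E'
from h import *
t=T('wr2')
f=lambda n,px,z:print(n,np.round(atz('wrist',(180+px[0]/2.223,60+px[1]/2.223),z,t),4))
f('k_far',(320,106),.084);f('mid',(320.5,234),.084);f('near',(321,346),.084)
for p in [(262,24),(376,24),(369,481),(274,481)]: f('rc',p,.04)
print(togo([.544,-.39,.20]))
E
```

```text
k_far [ 0.5849 -0.3905  0.084 ]
mid [ 0.5425 -0.3912  0.084 ]
near [ 0.5014 -0.3918  0.084 ]
rc [ 0.6163 -0.3687  0.04  ]
rc [ 0.6166 -0.4121  0.04  ]
rc [ 0.4262 -0.4155  0.04  ]
rc [ 0.4259 -0.3715  0.04  ]
[np.float64(0.0562), np.float64(0.0027), np.float64(-0.0017)]
```

```bash
python3 -m inch '[[[0.0135,0.0042,0,0,0,-0.01,0],[0.0135,0.0042,0.04,0,0,-0.01,0],[0.0135,0.0042,0.085,0,0,-0.01,0],[0.0135,0.0042,0.085,0,0,-0.01,0],[0.0135,0.0042,0.11,0,0,-0.01,0],[0.0135,0.0042,0.136,0,0,-0.01,0],[0.0135,0.0042,0.136,0,0,-0.01,0],[0.0135,0.0042,0.136,0,0,-0.01,0]]]'; python3 -c "
from h import *
st()"
```

```text
clock: 5.95
position: [0.5016, -0.3926, 0.0644]
ee_rot: [1.0, 0.006, 0.0, 0.0]
ft_force: [-0.5, 0.0, 1.0]
grip_width: 0.498
grasp_force: 0.0
t 5.95 p [ 0.5016 -0.3926  0.0644] toolx [1.    0.013 0.001] tooly [ 0.013 -1.     0.001] z [ 0.001 -0.001 -1.   ] F [-0.5  0.   1. ] M [-0.02 -0.04  0.02] w 0.498 g 0.0 j [-0.19  0.81  1.17  1.64 -0.79  1.23 -0.41]
```

Good; close, then lift.

```bash
python3 -m inch '[[[0,0.0008,0.002,0,0,0,1],[0,0.0008,0.002,0,0,0,1],[0,0.0008,0.002,0,0,0,1],[0,0.0008,0.002,0,0,0,1],[0,0.0008,0.002,0,0,0,1],[0,0.0008,0.002,0,0,0,1]]]' 40; python3 -m inch '[[[0,0,-0.02,0,0,0,1],[0,0,-0.045,0,0,0,1],[0,0,-0.09,0,0,0,1],[0,0,-0.135,0,0,0,1],[0,0,-0.17,0,0,0,1],[0,0,-0.17,0,0,0,1]]]'; python3 - <<'E'
from h import *
st(); im,_=shot('s1','scene'); print(proj('scene',[.5,-.392,.23]))
u,v=map(int,proj('scene',[.5,-.392,.21])); a=cv2.resize(im[v-60:v+60,u-60:u+60],(480,480),interpolation=2); 
im,_=shot('w3'); cv2.imwrite('pics/z2.png',np.hstack([a[:, :320],im]) if 0 else np.hstack([a,im[:,160:480]]))
E
```

```text
clock: 6.55
position: [0.5018, -0.3934, 0.0621]
ee_rot: [1.0, 0.006, 0.001, 0.001]
ft_force: [-0.1, 0.9, 7.1]
grip_width: 0.226
grasp_force: 40.3
clock: 7.15
position: [0.5018, -0.3949, 0.2362]
ee_rot: [1.0, 0.006, 0.003, 0.002]
ft_force: [0.5, -0.6, -0.1]
grip_width: 0.221
grasp_force: 39.5
t 7.15 p [ 0.5018 -0.3949  0.2362] toolx [1.    0.011 0.006] tooly [ 0.011 -1.     0.005] z [ 0.006 -0.004 -1.   ] F [ 0.5 -0.6 -0.1] M [-0.04 -0.02  0.04] w 0.221 g 39.5 j [-0.23  0.65  1.28  1.45 -0.62  1.49 -0.52]
[196.46128669 277.8280875 ]
```

View pics/z2.png

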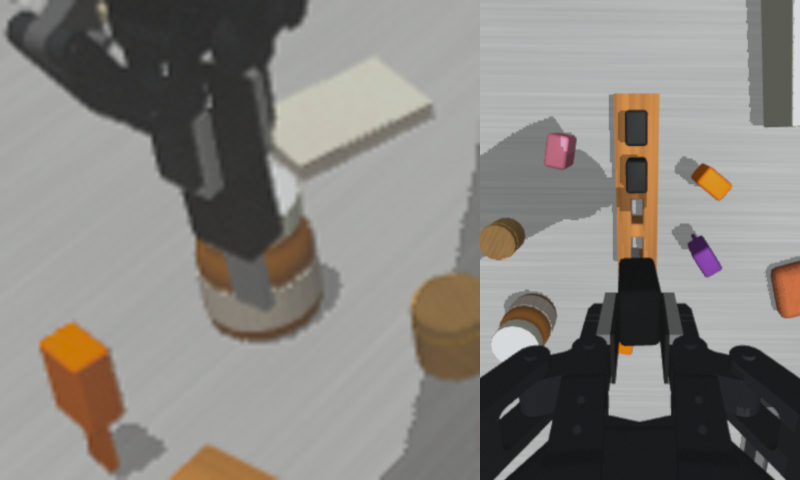

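```bash
python3 -m inch '[[[-0.04,-0.26,0.0,0,0,0,1],[-0.04,-0.26,0.0,0,0,0,1],[-0.04,-0.26,0.0,0,0,0,1],[-0.08,-0.52,0.0,0,0,0,1],[-0.08,-0.52,0.0,0,0,0,1],[-0.08,-0.52,0.0,0,0,0,1],[-0.08,-0.52,0,0,0,0,1],[-0.08,-0.52,0,0,0,0,1],[-0.08,-0.52,0,0,0,0,1],[-0.08,-0.52,0,0,0,0,1]]]'>/dev/null; python3 -m inch '[[[0,-0.04,0.0,0,0,0,1],[0,-0.04,0.0,0,0,0,1],[0,-0.04,0.0,0,0,0,1],[0,-0.04,0.0,0,0,0,1]]]'; python3 - <<'E'
from h import *
im,_=shot('wc2'); st();print(togo([.42,.1245,.23]))
E
```

```text
clock: 8.65
position: [0.4267, 0.0874, 0.2308]
ee_rot: [1.0, 0.005, -0.0, 0.0]
ft_force: [-0.3, -0.4, -0.8]
grip_width: 0.222
grasp_force: 39.5
t 8.7 p [0.4268 0.0873 0.2309] toolx [ 1.     0.01  -0.001] tooly [ 0.01 -1.    0.  ] z [-0.001 -0.    -1.   ] F [0.  0.2 0.1] M [-0.01  0.01 -0.01] w 0.218 g 39.5 j [-1.14 -0.2   0.75  1.94  0.14  1.35 -1.99]
[np.float64(-0.0064), np.float64(-0.0372), np.float64(0.0009)]
```

View pics/wc2.png

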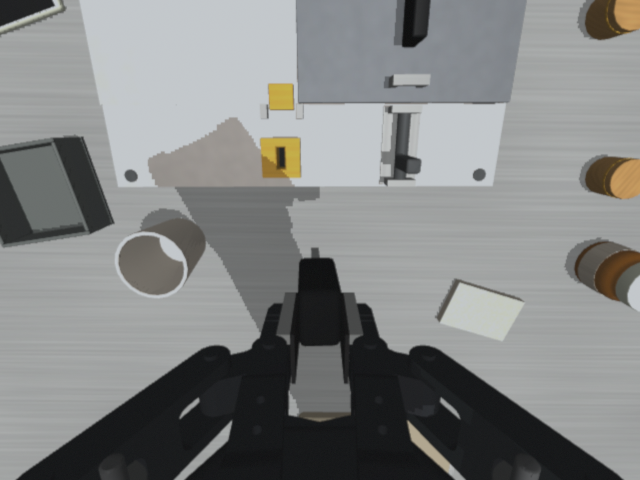

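```bash
python3 - <<'E'
from h import *
t=T('wc2'); im=cv2.imread('pics/wc2.png')
hsv=cv2.cvtColor(im,cv2.COLOR_BGR2HSV)
m=((hsv[...,1]>150)&(abs(hsv[...,0].astype(int)-22)<8))[125:190,245:315].astype(np.uint8)
c=max(cv2.findContours(m,0,2)[0],key=cv2.contourArea)
r=cv2.minAreaRect(c); print(r); b=cv2.boxPoints(r)+[245,125]
P=np.array([atz('wrist',p,.066,t) for p in b]);print(np.round(P,4),P.mean(0))
h=(im[145:170,270:292].max(2)<70); ys,xs=np.nonzero(h); q=(270+(xs.min()+xs.max())/2,145+(ys.min()+ys.max())/2);print('slot px',q,xs.min(),xs.max(),ys.min(),ys.max(),atz('wrist',q,.066,t))
f=lambda n,px,z:print(n,np.round(atz('wrist',px,z,t),4))
f('near l',(118,187),.055);f('near r',(494,186),.055)
f('handle top',(417,20),.098);f('knob',(413,167),.112);f('lid corner',(298,102),.062);f('tray',(55,190),.045);f('tray in c',(40,195),.045)
z=t['position'][2]-.056; f('tip',(316,252),z)
a=cv2.resize(im[90:290,225:425],(600,600),interpolation=2);cv2.imwrite('pics/z3.png',a)
E
```

```text
((35.0, 32.5), (37.0, 38.0), 90.0)
[[0.4991 0.1415 0.066 ]
 [0.4994 0.1066 0.066 ]
 [0.4658 0.1069 0.066 ]
 [0.4655 0.143  0.066 ]] [0.48244417 0.12452709 0.066     ]
slot px (np.float64(281.5), np.float64(157.0)) 9 14 3 21 [0.48320162 0.12310817 0.066     ]
near l [0.4518 0.2873 0.055 ]
near r [ 0.4564 -0.0859  0.055 ]
handle top [0.5861 0.0161 0.098 ]
knob [0.4801 0.0122 0.112 ]
lid corner [0.5311 0.1075 0.062 ]
tray [0.4463 0.3583 0.045 ]
tray in c [0.441 0.375 0.045]
tip [0.4295 0.0897 0.1748]
```

View pics/z3.png

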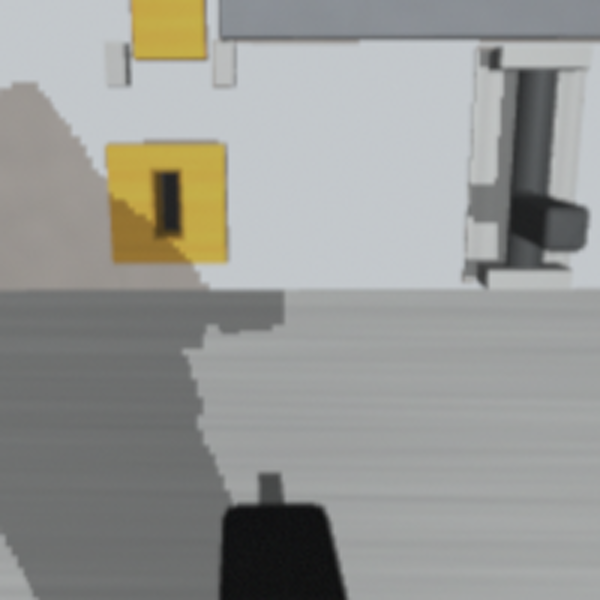

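```bash
python3 - <<'E'
from h import *
t=T('wc2'); z=t['position'][2]-.056
for p in [(258,474),(284,474)]: print(atz('wrist',(225+p[0]/3,90+p[1]/3),z,t))
for p in [(153,204),(181,204),(167,170),(167,238)]: print('slot',atz('wrist',(225+p[0]/3,90+p[1]/3),.066,t))
for p in [(226,506),(325,506)]: print('bow topfar',atz('wrist',(225+p[0]/3,90+p[1]/3),t['position'][2]-.022,t))
print(togo([.4825,.124,.145],-np.pi/2+.012))
E
```

```text
[0.43229655 0.09305706 0.17475717]
[0.432353   0.08720879 0.17475717]
slot [0.48224182 0.12826853 0.066     ]
slot [0.48232878 0.11955158 0.066     ]
slot [0.49248431 0.12363653 0.066     ]
slot [0.47186878 0.12418955 0.066     ]
bow topfar [0.43794845 0.09842978 0.20875717]
bow topfar [0.43813026 0.07951339 0.20875717]
[np.float64(0.0561), np.float64(-0.0361), np.float64(0.0859), ('az', np.float64(-0.0021))]
```

```bash
python3 - <<'E'
from h import *
t=T('wc2'); im=cv2.imread('pics/wc2.png'); z=t['position'][2]
print(im[245:360,312:328].mean((1,2)).round().astype(int).tolist())
print(im[270,290:350].mean(1).round().astype(int).tolist()); print(im[330,285:360].mean(1).round().astype(int).tolist())
for r in (258,290,345): print(r,atz('wrist',(318,r),z-.022,t)[:2],atz('wrist',(320,r),z+.022,t)[:2])
print('top face expected rows',proj('wrist',[t['position'][0]+.015,t['position'][1],z+.022],t),proj('wrist',[t['position'][0]-.015,t['position'][1],z+.022],t),proj('wrist',[t['position'][0]+.015,t['position'][1],z-.022],t))
E
```

```text
[158, 157, 146, 130, 124, 124, 123, 123, 122, 120, 117, 114, 87, 44, 21, 18, 18, 18, 18, 18, 18, 18, 18, 18, 18, 18, 18, 19, 18, 18, 18, 18, 19, 18, 18, 18, 18, 19, 18, 18, 18, 18, 18, 19, 20, 21, 22, 24, 24, 25, 25, 25, 26, 27, 26, 26, 26, 26, 26, 26, 26, 26, 26, 26, 26, 26, 26, 26, 26, 26, 26, 26, 25, 26, 25, 25, 25, 26, 25, 26, 26, 25, 25, 25, 26, 25, 25, 25, 25, 25, 25, 25, 25, 24, 25, 25, 25, 25, 24, 26, 49, 91, 108, 111, 112, 113, 112, 110, 110, 112, 112, 110, 111, 114, 114]
[109, 107, 108, 107, 108, 108, 108, 106, 92, 38, 17, 18, 17, 20, 19, 19, 18, 18, 17, 21, 18, 18, 19, 19, 19, 19, 19, 18, 17, 17, 18, 18, 17, 18, 18, 18, 17, 19, 17, 16, 17, 17, 19, 17, 21, 50, 106, 154, 158, 158, 158, 159, 159, 158, 157, 158, 158, 159, 159, 159]
[72, 72, 72, 72, 68, 53, 28, 21, 21, 20, 20, 18, 18, 18, 21, 21, 25, 25, 24, 25, 26, 25, 25, 25, 26, 25, 25, 26, 25, 26, 25, 24, 23, 26, 25, 26, 25, 25, 25, 25, 26, 25, 24, 24, 25, 24, 25, 24, 25, 26, 24, 25, 23, 23, 22, 21, 19, 19, 21, 19, 21, 22, 22, 37, 58, 71, 73, 72, 72, 71, 72, 72, 72, 73, 72]
258 [0.43845588 0.08830704] [0.45574781 0.08749219]
290 [0.41811598 0.08812654] [0.44041236 0.08732675]
345 [0.37972818 0.08778587] [0.41146952 0.08701452]
top face expected rows [319.85368018 287.48110811] [319.17995276 344.65877202] [319.63221982 252.78022152]
```

```bash
python3 -m inch '[[[0.0576,-0.0353,0.0,-0.035,0.03,0,1],[0.0576,-0.0353,0.0,-0.035,0.03,0,1],[0.0576,-0.0353,0.05,-0.035,0.03,0,1],[0.0576,-0.0353,0.096,-0.035,0.03,0,1],[0.0576,-0.0353,0.096,-0.035,0.03,0,1],[0.0576,-0.0353,0.096,-0.035,0.03,0,1]]]'; python3 - <<'E'
from h import *
st(); im,_=shot('s2','scene'); im2,_=shot('w4')
u,v=map(int,proj('scene',[.483,.123,.1])); a=cv2.resize(im[v-50:v+50,u-50:u+50],(400,400),interpolation=2)
b=cv2.resize(im2[200:400,220:420],(400,400),interpolation=2); b=np.clip(b.astype(float)*2,0,255).astype(np.uint8); cv2.imwrite('pics/z4.png',np.hstack([a,b]))
E
```

```text
clock: 9.3
position: [0.4842, 0.1235, 0.1363]
ee_rot: [1.0, 0.005, 0.015, 0.018]
ft_force: [0.5, 0.0, 0.4]
grip_width: 0.219
grasp_force: 39.5
t 9.3 p [0.4842 0.1235 0.1363] toolx [1.    0.011 0.03 ] tooly [ 0.01  -0.999  0.036] z [ 0.03  -0.036 -0.999] F [0.5 0.  0.4] M [ 0.07 -0.01  0.02] w 0.219 g 39.5 j [-1.14  0.12  0.82  1.94 -0.05  1.1  -1.86]
```

View pics/z4.png

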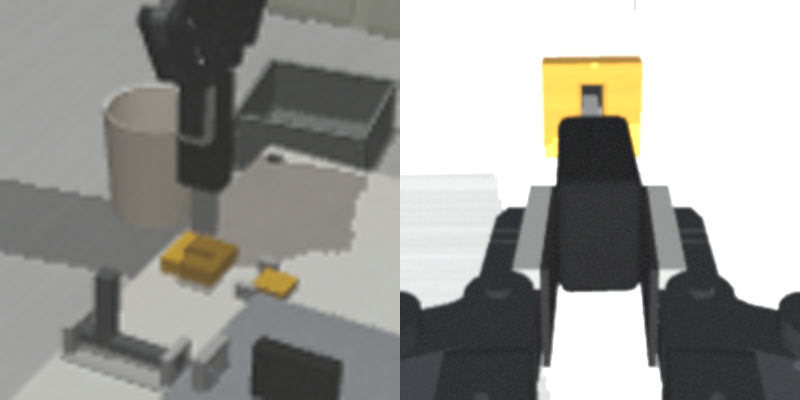

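```bash
python3 - <<'E'
from h import *
t=T('w4'); im=cv2.imread('pics/w4.png')
w=lambda c:220+(c-400)/2
for n,p,z in [('tip far l',(w(583),247),.0803),('tip far r',(w(600),247),.0803),('slot far l',(w(582),242.5),.066),('slot far r',(w(603),242.5),.066),('plug far l',(w(543),229),.066),('plug far r',(w(641),229),.066)]: print(n,np.round(atz('wrist',p,z,t),4))
print(im[236:262,310:318].mean((1,2)).round().astype(int).tolist())
E
```

```text
tip far l [0.493  0.1276 0.0803]
tip far r [0.493  0.1218 0.0803]
slot far l [0.4918 0.1278 0.066 ]
slot far r [0.4918 0.1202 0.066 ]
plug far l [0.5018 0.1416 0.066 ]
plug far r [0.5018 0.1067 0.066 ]
[105, 104, 104, 104, 103, 93, 67, 42, 37, 37, 40, 57, 70, 74, 75, 75, 74, 75, 76, 77, 75, 61, 37, 21, 18, 18]
```

```bash
python3 -m inch '[[[-0.002,0.0005,0,0,0,0,1],[-0.0022,0.0002,0.007,0,0,0,1],[-0.0024,0,0.014,0,0,0,1],[-0.0025,-0.0001,0.018,0,0,0,1],[-0.0026,-0.0002,0.02,0,0,0,1],[-0.0026,-0.0002,0.02,0,0,0,1]]]'; python3 -c "
from h import *
st()"
```

```text
clock: 10.0
position: [0.4818, 0.124, 0.1149]
ee_rot: [1.0, 0.006, 0.015, 0.018]
ft_force: [-1.0, 0.4, 0.1]
grip_width: 0.225
grasp_force: 39.5
t 10.0 p [0.4818 0.124  0.1149] toolx [0.999 0.012 0.029] tooly [ 0.011 -0.999  0.036] z [ 0.03  -0.035 -0.999] F [-1.   0.4  0.1] M [0.06 0.03 0.04] w 0.225 g 39.5 j [-1.13  0.15  0.82  1.97 -0.07  1.05 -1.84]
```

```bash
python3 -m inch '[[[-0.0002,-0.0003,0.007,0,0,0,1],[-0.0004,-0.0005,0.014,0,0,0,1],[-0.0006,-0.0007,0.02,0,0,0,1],[-0.0007,-0.0009,0.024,0,0,0,1],[-0.0007,-0.0009,0.026,0,0,0,1],[-0.0007,-0.0009,0.026,0,0,0,1]]]'; python3 -c "
from h import *
st()"
```

```text
clock: 10.6
position: [0.482, 0.1239, 0.089]
ee_rot: [1.0, 0.006, 0.015, 0.018]
ft_force: [0.9, 0.3, -0.5]
grip_width: 0.215
grasp_force: 39.5
t 10.6 p [0.482  0.1239 0.089 ] toolx [0.999 0.012 0.03 ] tooly [ 0.011 -0.999  0.035] z [ 0.03  -0.035 -0.999] F [ 0.9  0.3 -0.5] M [ 0.03  0.04 -0.01] w 0.215 g 39.5 j [-1.11  0.19  0.81  2.   -0.11  1.   -1.81]
```

```bash
python3 -m inch '[[[0,0,0.001,0.003,0.0035,-0.1,1],[0,0,0.001,0.006,0.007,-0.2,1],[0,0,0.001,0.009,0.0105,-0.3,1],[0,0,0.001,0.012,0.014,-0.4,1],[0,0,0.001,0.012,0.014,-0.4,1]]]'; python3 -c "
from h import *
st();im,_=shot('w5');cv2.imwrite('pics/z5.png',np.clip(im[180:420,160:480].astype(float)*1.5,0,255).astype(np.uint8))"
```

```text
clock: 11.1
position: [0.4825, 0.1233, 0.0884]
ee_rot: [0.978, 0.205, 0.019, 0.014]
ft_force: [1.4, -2.4, -2.5]
grip_width: 0.215
grasp_force: 39.1
t 11.1 p [0.4825 0.1233 0.0884] toolx [0.915 0.402 0.031] tooly [ 0.401 -0.916  0.036] z [ 0.042 -0.02  -0.999] F [ 1.4 -2.4 -2.5] M [-0.79 -0.57 -0.06] w 0.215 g 39.1 j [-1.06  0.17  0.76  2.01 -0.1   0.98 -1.41]
```

View pics/z5.png

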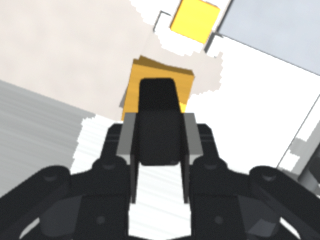

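```bash
python3 -m inch '[[[0,0,0,0.004,0.005,-0.14,1],[0,0,0,0.008,0.01,-0.28,1],[0,0,0,0.013,0.015,-0.42,1],[0,0,0,0.017,0.02,-0.56,1],[0,0,0,0.021,0.025,-0.7,1],[0,0,0,0.021,0.025,-0.7,1]]]'; python3 -c "
from h import *
st()"
```

```text
clock: 11.75
position: [0.4831, 0.1236, 0.0885]
ee_rot: [0.849, 0.529, 0.023, 0.007]
ft_force: [5.6, -2.6, -2.0]
grip_width: 0.217
grasp_force: 39.2
t 11.75 p [0.4831 0.1236 0.0885] toolx [0.44  0.897 0.031] tooly [ 0.897 -0.441  0.037] z [ 0.047  0.012 -0.999] F [ 5.6 -2.6 -2. ] M [-0.61 -1.1  -0.04] w 0.217 g 39.2 j [-0.97  0.15  0.68  2.01 -0.11  0.96 -0.7 ]
```

```bash
python3 -m inch '[[[0,0,0,0.004,0.005,-0.14,1],[0,0,0,0.008,0.01,-0.28,1],[0,0,0,0.013,0.015,-0.42,1],[0,0,0,0.017,0.02,-0.56,1],[0,0,0,0.018,0.022,-0.62,1],[0,0,0,0.018,0.022,-0.62,1]]]'; python3 -c "
from h import *
st();im,_=shot('w6');cv2.imwrite('pics/z6.png',np.clip(im[100:420,120:480].astype(float)*1.5,0,255).astype(np.uint8))"
```

```text
clock: 12.35
position: [0.4834, 0.1241, 0.0886]
ee_rot: [0.648, 0.762, 0.025, 0.001]
ft_force: [5.3, -0.7, -5.1]
grip_width: 0.22
grasp_force: 39.0
t 12.35 p [0.4834 0.1241 0.0886] toolx [-0.161  0.986  0.03 ] tooly [0.986 0.16  0.038] z [ 0.033  0.036 -0.999] F [ 5.3 -0.7 -5.1] M [-0.23 -1.44 -0.11] w 0.22 g 39.0 j [-0.89  0.15  0.61  2.01 -0.14  0.97 -0.05]
```

View pics/z6.png

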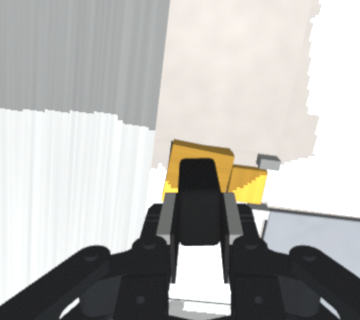

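```bash
python3 -m inch '[[[0,0,0,-0.003,-0.004,0.12,1],[0,0,0,-0.003,-0.004,0.12,1],[0.0003,0.0004,-0.01,-0.003,-0.004,0.12,1],[0.0008,0.001,-0.025,-0.003,-0.004,0.12,1],[0.0014,0.0017,-0.045,-0.003,-0.004,0.12,1],[0.002,0.0026,-0.07,-0.003,-0.004,0.12,1],[0.003,0.0038,-0.1,-0.003,-0.004,0.12,1],[0.003,0.0038,-0.1,-0.003,-0.004,0.12,1]]]'; python3 -c "
from h import *
st();shot('t2','top')
print(spotter.look_for('key_tray','top'))
print(togo([.44,.375,.19]))"
```

```text
clock: 13.2
position: [0.4838, 0.1249, 0.1923]
ee_rot: [0.691, 0.722, 0.026, 0.002]
ft_force: [-0.0, -0.1, -1.0]
grip_width: 0.216
grasp_force: 39.8
t 13.2 p [0.4838 0.1249 0.1923] toolx [-0.045  0.998  0.034] tooly [0.998 0.044 0.04 ] z [ 0.038  0.035 -0.999] F [-0.  -0.1 -1. ] M [ 0.04 -0.03  0.  ] w 0.216 g 39.8 j [-0.94  0.02  0.63  1.89 -0.03  1.19 -0.26]
[{'pixel': [166.5, 241.4], 'conf': 0.59}]
[np.float64(0.2521), np.float64(-0.0311), np.float64(0.0058)]
```

```bash
python3 -m inch '[[[0.258,-0.031,0.006,0,0,0,1],[0.258,-0.031,0.006,0,0,0,1],[0.258,-0.031,0.006,0,0,0,1],[0.258,-0.031,0.006,0,0,0,1],[0.258,-0.031,0.006,0,0,0,1],[0.258,-0.031,0.006,0,0,0,1],[0.258,-0.031,0.006,0,0,0,1]]]'; python3 -m inch '[[[-0.002,-0.002,0.05,0,0,0,1],[-0.004,-0.0046,0.1,0,0,0,1],[-0.004,-0.0046,0.117,0,0,0,1],[-0.004,-0.0046,0.117,0,0,0,1],[-0.004,-0.0046,0.117,0,0,0,1]]]';python3 -c "
from h import *
st();im,_=shot('w7');im2=imaging.camera('top')
cv2.imwrite('pics/z7.png',np.hstack([im,cv2.resize(im2[200:320,120:160+0],(160,480))])) if 0 else cv2.imwrite('pics/z7.png',im)"
```

```text
clock: 14.0
position: [0.4387, 0.382, 0.1875]
ee_rot: [0.69, 0.723, 0.022, 0.001]
ft_force: [0.5, -0.6, -0.1]
grip_width: 0.219
grasp_force: 39.7
clock: 14.5
position: [0.4409, 0.3788, 0.0727]
ee_rot: [0.692, 0.721, 0.023, 0.001]
ft_force: [0.3, 0.3, 0.2]
grip_width: 0.217
grasp_force: 39.7
t 14.5 p [0.4409 0.3788 0.0727] toolx [-0.042  0.999  0.03 ] tooly [0.999 0.04  0.036] z [ 0.034  0.032 -0.999] F [0.3 0.3 0.2] M [0.01 0.01 0.01] w 0.217 g 39.7 j [-1.14  0.34  0.42  1.81 -0.17  0.98 -0.62]
```

View pics/z7.png

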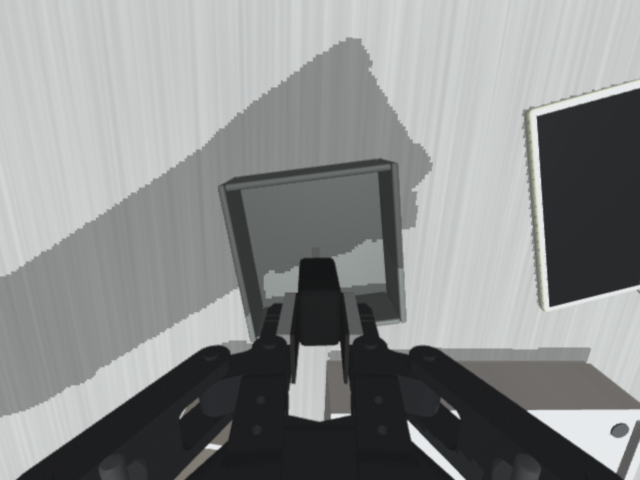

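The view shows the key hanging inside the tray, with the rim at about (222,185), (395,163), (403,320) and (250,335). I'll compute its centre. That was my 14th picture, so from here I work from numbers only.

```bash
python3 - <<'E'
from h import *
t=T('w7')
P=np.array([atz('wrist',p,.045,t) for p in [(222,185),(395,163),(403,320),(250,335)]]);print(P.round(4),P.mean(0)); print(togo([P[:,0].mean(),P[:,1].mean(),.0727])); st()
E
```

```text
[[0.386  0.4306 0.045 ]
 [0.4805 0.446  0.045 ]
 [0.496  0.3493 0.045 ]
 [0.3994 0.3368 0.045 ]] [0.44044452 0.39069511 0.045     ]
[np.float64(0.0106), np.float64(-0.0004), np.float64(0.0015)]
t 14.6 p [0.4412 0.3801 0.0738] toolx [-0.042  0.999  0.033] tooly [0.998 0.041 0.037] z [ 0.036  0.034 -0.999] F [-0.1 -1.   0.3] M [-0.06  0.07 -0.  ] w 0.22 g 39.7 j [-1.14  0.34  0.42  1.81 -0.17  0.98 -0.62]
```

```bash
python3 -m inch '[[[0.006,0,0.004,0,0,0,1],[0.006,0,0.008,0,0,0,1],[0.006,0,0.008,0,0,0,1],[0.006,0,0.008,0,0,0,0],[0.006,0,0.008,0,0,0,0],[0.006,0,0.008,0,0,0,0],[0.006,0,0.008,0,0,0,0],[0.006,0,-0.03,0,0,0,0],[0.006,0,-0.08,0,0,0,0],[0.006,0,-0.13,0,0,0,0]]]'; python3 -m inch '[[[-0.08,0,-0.05,0,0,0,0],[-0.08,0,-0.05,0,0,0,0],[-0.08,0,-0.05,0,0,0,0]]]'; python3 - <<'E'
from h import *
st(); im,t=shot('w8')
for l,c in [('key_a_bow','wrist'),('key_tray','wrist')]: print(l,spotter.look_for(l,c))
# dark pixels in tray region
P=[proj('wrist',[.44+dx,.39+dy,.02],t) for dx,dy in[(-.045,-.045),(.045,-.045),(.045,.045),(-.045,.045)]]; print(np.round(P))
m=np.zeros(im.shape[:2],np.uint8); cv2.fillConvexPoly(m,np.int32(P),1)
d=((im.max(2)<45)&(m>0)).astype(np.uint8)
for c in cv2.findContours(d,0,2)[0]:
    if cv2.contourArea(c)>60: r=cv2.minAreaRect(c); print(r, atz('wrist',r[0],.02,t).round(3))
E
```

```text
clock: 15.6
position: [0.435, 0.3813, 0.2035]
ee_rot: [0.692, 0.722, 0.023, 0.001]
ft_force: [0.8, 0.6, -0.5]
grip_width: 0.501
grasp_force: 0.0
clock: 15.9
position: [0.4399, 0.2959, 0.2535]
ee_rot: [0.694, 0.719, 0.026, 0.001]
ft_force: [0.5, 0.1, -0.0]
grip_width: 0.499
grasp_force: 0.0
t 15.9 p [0.4399 0.2959 0.2535] toolx [-0.036  0.999  0.035] tooly [0.999 0.035 0.039] z [ 0.038  0.036 -0.999] F [ 0.5  0.1 -0. ] M [-0.01  0.04 -0.02] w 0.499 g 0.0 j [-1.14  0.05  0.49  1.73 -0.03  1.32 -0.61]
key_a_bow [{'pixel': [342.0, 352.2], 'conf': 0.16}]
key_tray [{'pixel': [323.3, 120.5], 'conf': 0.83}]
[[274. 166.]
 [352. 168.]
 [357.  83.]
 [273.  79.]]
((313.0, 125.0), (32.0, 20.0), 90.0) [0.439 0.39  0.02 ]
```

```bash
cat >> h.py <<'E'
def full(X,a,s=-1):
    "target: tool z down, tool x = s*(cos a, sin a,0)"
    o=sensors.get_obs(); r=Rn.from_quat(o['ee_rot']); x=s*np.array([np.cos(a),np.sin(a),0]); z=np.array([0,0,-1.])
    G=Rn.from_matrix(np.c_[x,np.cross(z,x),z]); print('shift',r.inv().apply(np.array(X)-o['position']).round(4),'rot',(r.inv()*G).as_rotvec().round(4))
E
python3 - <<'E'
from h import *
full([.56,.014,.25],.012)
im=imaging.camera('top'); print([ (l,spotter.look_for(l,'top')) for l in ('tin0_mid','lid_handle')])
hsv=cv2.cvtColor(im,cv2.COLOR_BGR2HSV); print(hsv[184,385],hsv[241,400])
m=cv2.inRange(hsv,(8,80,60),(25,255,255))
for c in cv2.findContours(m,0,2)[0]:
    if cv2.contourArea(c)>40: r=cv2.minAreaRect(c); print(np.round(r[0],1),np.round(r[1]),atz('top',r[0],.03).round(3))
d=im[170:200,295:320].max(2); ys,xs=np.nonzero(d<40); print('handle dark',xs.mean()+295,ys.mean()+170,len(xs),xs.min()+295,xs.max()+295,ys.min()+170,ys.max()+170)
E
```

```text
shift [-0.2917  0.1109 -0.0057] rot [ 0.0523  0.0022 -1.5395]
[('tin0_mid', [{'pixel': [388.4, 184.0], 'conf': 0.48}, {'pixel': [306.5, 223.0], 'conf': 0.19}]), ('lid_handle', [{'pixel': [302.7, 185.4], 'conf': 0.65}])]
[ 17 129 113] [ 17 129 113]
[458.  279.5] [11.  8.] [ 0.366 -0.39   0.03 ]
[559.1 261.2] [26. 75.] [ 0.421 -0.654  0.03 ]
[399.5 240.5] [15. 15.] [ 0.465 -0.235  0.03 ]
[263.5 228. ] [14. 13.] [0.488 0.129 0.03 ]
[265. 216.] [6. 8.] [0.521 0.127 0.03 ]
[491. 213.] [12.  8.] [ 0.545 -0.477  0.03 ]
[459.5 220. ] [70. 17.] [ 0.524 -0.393  0.03 ]
[385. 183.] [14. 14.] [ 0.619 -0.194  0.03 ]
[225.   97.5] [ 6. 49.] [0.847 0.25  0.03 ]
handle dark 306.93506493506493 183.53246753246754 77 305 309 174 193
```

```bash
python3 -m inch '[[[-0.1,0.036,-0.002,0.02,0.001,-0.5,-1],[-0.29,0.111,-0.006,0.05,0.002,-1.54,-1],[-0.29,0.111,-0.006,0.05,0.002,-1.54,-1],[-0.29,0.111,-0.006,0.05,0.002,-1.54,-1],[-0.29,0.111,-0.006,0.05,0.002,-1.54,-1],[-0.29,0.111,-0.006,0.05,0.002,-1.54,-1],[-0.29,0.111,-0.006,0.05,0.002,-1.54,-1],[-0.29,0.111,-0.006,0.05,0.002,-1.54,-1],[-0.29,0.111,-0.006,0.05,0.002,-1.54,-1],[-0.29,0.111,-0.006,0.05,0.002,-1.54,-1]]]'; python3 -m inch '[[[0,0,0,0,0,-0.01,-1],[0,0,0,0,0,-0.01,-1],[0,0,0,0,0,-0.01,-1],[0,0,0,0,0,-0.01,-1]]]'; python3 - <<'E'
from h import *
st(); full([.60,.014,.2],.012)
im,t=shot('w9'); P=proj('wrist',[.6,.014,.098],t); print(P, [(x['conf'],x['pixel'],atz('wrist',x['pixel'],.085,t).round(4)) for x in spotter.look_for('lid_handle','wrist')])
E
```

```text
clock: 17.2
position: [0.5603, 0.0153, 0.2495]
ee_rot: [0.089, 0.996, 0.003, 0.0]
ft_force: [-0.0, 0.4, 0.7]
grip_width: 0.998
grasp_force: 0.0
clock: 17.6
position: [0.5602, 0.0155, 0.2504]
ee_rot: [0.088, 0.996, 0.003, 0.001]
ft_force: [-0.1, -0.2, 0.4]
grip_width: 1.001
grasp_force: 0.0
t 17.6 p [0.5602 0.0155 0.2504] toolx [-0.984  0.175 -0.001] tooly [0.175 0.984 0.007] z [ 0.002  0.007 -1.   ] F [-0.1 -0.2  0.4] M [ 0.    0.01 -0.01] w 1.001 g 0.0 j [-0.69  0.19  0.68  1.62 -0.13  1.37  1.4 ]
shift [-0.0394  0.0052  0.0505] rot [ 0.0069  0.0016 -0.1884]
[323.85590188 258.65101017] [(0.91, [323.0, 243.9], array([0.5891, 0.0153, 0.085 ]))]
```

```bash
python3 -m inch '[[[-0.0394,0.0054,0,0.007,0.0016,-0.1,-1],[-0.0394,0.0054,0.04,0.007,0.0016,-0.188,-1],[-0.0394,0.0054,0.08,0.007,0.0016,-0.188,-1],[-0.0394,0.0054,0.12,0.007,0.0016,-0.188,-1],[-0.0394,0.0054,0.15,0.007,0.0016,-0.188,-1],[-0.0394,0.0054,0.164,0.007,0.0016,-0.188,-1],[-0.0394,0.0054,0.164,0.007,0.0016,-0.188,-1]]]'; python3 -c "
from h import *
st()"
```

```text
clock: 18.4
position: [0.5994, 0.015, 0.0853]
ee_rot: [-0.007, 1.0, -0.0, -0.001]
ft_force: [-1.1, 0.7, -0.1]
grip_width: 0.997
grasp_force: 0.0
t 18.4 p [0.5994 0.015  0.0853] toolx [-1.    -0.013  0.003] tooly [-0.013  1.    -0.001] z [-0.003 -0.001 -1.   ] F [-1.1  0.7 -0.1] M [-0.04  0.01  0.04] w 0.997 g 0.0 j [-0.59  0.44  0.61  1.71 -0.28  1.09  1.7 ]
```

```bash
python3 -m inch '[[[0,0,0,0,0,0,1],[0,0,0,0,0,0,1],[0,0,0,0,0,0,1],[0,0,0,0,0,0,1],[0,0,0,0,0,0,1],[0,0,0,0,0,0,1],[0,0,0,0,0,0,1],[0,0,0,0,0,0,1]]]' 40; python3 -m inch '[[[0,0.015,0,0,0,0,1],[0,0.035,0,0,0,0,1],[0,0.06,0,0,0,0,1],[0,0.085,0,0,0,0,1],[0,0.11,0,0,0,0,1],[0,0.135,0,0,0,0,1],[0,0.155,0,0,0,0,1],[0,0.17,0,0,0,0,1],[0,0.177,0,0,0,0,1],[0,0.177,0,0,0,0,1]]]'; python3 -c "
from h import *
st()"
```

```text
clock: 19.2
position: [0.6003, 0.0149, 0.0866]
ee_rot: [-0.007, 1.0, -0.0, 0.0]
ft_force: [-0.1, 0.4, 0.1]
grip_width: 0.005
grasp_force: 0.0
clock: 20.2
position: [0.5977, 0.193, 0.0865]
ee_rot: [-0.007, 1.0, -0.0, -0.0]
ft_force: [0.3, -1.2, -0.7]
grip_width: 0.001
grasp_force: 0.0
t 20.2 p [0.5977 0.193  0.0865] toolx [-1.    -0.015  0.   ] tooly [-0.015  1.    -0.   ] z [-0. -0. -1.] F [ 0.3 -1.2 -0.7] M [-0.02  0.    0.04] w 0.001 g 0.0 j [-0.81  0.48  0.56  1.63 -0.28  1.11  1.4 ]
```

```bash
python3 -m inch '[[[0,0,-0.05,0,0,0,1],[0,0,-0.1,0,0,0,1],[0,0,-0.15,0,0,0,1],[0.04,-0.05,-0.17,0,0,0,0],[0.04,-0.1,-0.17,0,0,0,-1],[0.04,-0.1,-0.17,0,0,0,-1],[0.04,-0.1,-0.17,0,0,0,-1]]]'; python3 - <<'E'
from h import *
st()
im,t=shot('w10'); print([(x['conf'],x['pixel'],atz('wrist',x['pixel'],.085,t).round(4)) for l in ('lid_handle','bolt_knob','keyway') for x in spotter.look_for(l,'wrist')])
imaging.camera('top')
im=imaging.camera('top');print([(x['conf'],x['pixel'],atz('top',x['pixel'],.09).round(4)) for l in ('lid_handle','bolt_knob') for x in spotter.look_for(l,'top')])
s=imaging.camera('scene');print([(x['conf'],x['pixel']) for l in ('lid_handle','bolt_knob') for x in spotter.look_for(l,'scene')],proj('scene',[.6,.014,.08]),proj('scene',[.6,.194,.08]))
E
```

```text
clock: 20.9
position: [0.5593, 0.0869, 0.2574]
ee_rot: [-0.003, 1.0, 0.0, 0.001]
ft_force: [0.8, 0.7, 0.7]
grip_width: 0.677
grasp_force: 0.0
t 20.9 p [0.5593 0.0869 0.2574] toolx [-1.    -0.007 -0.001] tooly [-0.007  1.     0.001] z [ 0.001  0.001 -1.   ] F [0.8 0.7 0.7] M [-0.   -0.03 -0.02] w 0.677 g 0.0 j [-0.8   0.2   0.66  1.59 -0.12  1.39  1.45]
[(0.62, [251.3, 238.6], array([0.5849, 0.0169, 0.085 ])), (0.63, [242.5, 136.7], array([0.4843, 0.0145, 0.085 ])), (0.61, [356.2, 131.4], array([0.4789, 0.1209, 0.085 ]))]
[(0.88, [314.9, 186.5], array([ 0.5936, -0.0067,  0.09  ])), (0.52, [305.1, 223.9], array([0.4956, 0.0156, 0.09  ])), (0.4, [313.1, 184.7], array([ 0.5982, -0.0019,  0.09  ]))]
[(0.82, [368.9, 252.7]), (0.24, [365.9, 240.8]), (0.74, [317.0, 230.8])] [368.84667151 241.58303568] [400.17991861 204.78459372]
```

```bash
python3 - <<'E'
from h import *
t=T('w10'); im=cv2.imread('pics/w10.png')
m=(im.max(2)<45).astype(np.uint8)
for c in cv2.findContours(m,0,2)[0]:
    if cv2.contourArea(c)>60: x,y,w,h=cv2.boundingRect(c); print((x,y,w,h),cv2.contourArea(c), cv2.approxPolyDP(c,2,True)[:,0].tolist() if cv2.contourArea(c)<4000 else '')
for x0 in (.575,.625):
  for z in (.062,.098): print('exp',x0,z,proj('wrist',[x0,.015,z],t).round())
print('scene',atz('scene',(368.9,252.7),.08),atz('scene',(365.9,240.8),.08))
s=imaging.camera('scene'); m=(s[215:275,345:395].max(2)<50).astype(np.uint8)
for c in cv2.findContours(m,0,2)[0]:
    if cv2.contourArea(c)>20: print('scene',(cv2.approxPolyDP(c,1.5,True)[:,0]+[345,215]).tolist())
for x0 in (.575,.625):
  for z in (.062,.098): print('exp s',x0,z,proj('scene',[x0,.014,z]).round())
E
```

```text
(8, 298, 623, 182) 48859.5 
(240, 226, 19, 52) 721.5 [[247, 226], [240, 235], [244, 277], [253, 277], [258, 266], [256, 227]]
(521, 218, 112, 73) 4785.0 
(239, 127, 11, 13) 99.0 [[239, 127], [240, 139], [248, 139], [248, 128]]
(599, 59, 41, 74) 983.0 [[639, 59], [638, 70], [634, 76], [604, 82], [599, 96], [600, 100], [633, 101], [634, 109], [630, 122], [634, 124], [629, 126], [630, 132], [631, 129], [634, 132], [639, 131], [635, 129], [639, 128], [636, 126], [638, 122], [639, 125], [639, 113], [636, 112], [638, 114], [635, 115], [633, 111], [639, 107]]
(544, 50, 28, 97) 1635.5 [[571, 50], [549, 57], [559, 54], [562, 57], [552, 59], [548, 63], [550, 78], [547, 81], [548, 105], [545, 127], [551, 124], [552, 128], [547, 129], [548, 131], [545, 129], [544, 145], [562, 146], [564, 143], [562, 134], [565, 126], [562, 129], [561, 123], [558, 125], [556, 121], [562, 121], [564, 124], [566, 112], [560, 119], [558, 118], [562, 114], [560, 116], [554, 113], [556, 110], [563, 112], [562, 109], [567, 105], [565, 98], [568, 92], [567, 71], [570, 64], [570, 55], [567, 53]]
exp 0.575 0.062 [253. 223.]
exp 0.575 0.098 [246. 233.]
exp 0.625 0.062 [256. 266.]
exp 0.625 0.098 [249. 279.]
scene [ 0.61743316 -0.02245801  0.08      ] [0.5931481  0.01334328 0.08      ]
scene [[361, 236], [368, 240], [366, 247], [369, 245], [370, 248], [373, 246], [375, 248], [373, 249], [377, 249], [372, 245], [373, 243], [378, 247], [378, 244], [375, 243], [376, 241], [372, 238], [369, 241], [367, 237]]
exp s 0.575 0.062 [358. 245.]
exp s 0.575 0.098 [359. 232.]
exp s 0.625 0.062 [379. 252.]
exp s 0.625 0.098 [380. 238.]
```

```bash
python3 - <<'E'
from h import *
full([.60,.0155,.082],.012)
E
```

```text
shift [-0.0397 -0.0766  0.1745] rot [-0.0002  0.      0.0018]
```

```bash
python3 -m inch '[[[-0.0397,-0.0766,0,0,0,0,-1],[-0.0397,-0.0766,0,0,0,0,-1],[-0.0397,-0.0766,0.05,0,0,0,-1],[-0.0397,-0.0766,0.1,0,0,0,-1],[-0.0397,-0.0766,0.14,0,0,0,-1],[-0.0397,-0.0766,0.165,0,0,0,-1],[-0.0397,-0.0766,0.1745,0,0,0,-1],[-0.0397,-0.0766,0.1745,0,0,0,-1]]]'; python3 -m inch '[[[0,0,0,0,0,0,0.5],[0,0,0,0,0,0,0.5],[0,0,0,0,0,0,0.5],[0,0,0,0,0,0,0.5],[0,0,0,0,0,0,0.5]]]' 40; python3 - <<'E'
from h import *
st()
im,t=shot('w11')
m=(im.max(2)<50).astype(np.uint8)
for c in cv2.findContours(m,0,2)[0]:
    if cv2.contourArea(c)>60: x,y,w,h=cv2.boundingRect(c); print((x,y,w,h),cv2.contourArea(c))
for x0 in (.575,.625):
  for z in (.062,.098): print('exp',x0,z,proj('wrist',[x0,.0155,z],t).round())
g=im[:,:,:].max(2); 
for r in range(200,480,12): print(r,' '.join('%3d'%v for v in g[r,200:440:8]))
E
```

```text
clock: 22.3
position: [0.5996, 0.0153, 0.0814]
ee_rot: [-0.007, 1.0, -0.0, -0.001]
ft_force: [0.4, 0.6, -0.9]
grip_width: 1.001
grasp_force: 0.0
clock: 22.8
position: [0.6002, 0.0154, 0.0825]
ee_rot: [-0.007, 1.0, 0.0, 0.0]
ft_force: [1.4, 1.2, -0.2]
grip_width: 0.253
grasp_force: 0.0
t 22.8 p [0.6002 0.0154 0.0825] toolx [-1.    -0.014 -0.001] tooly [-0.014  1.     0.   ] z [ 0.001  0.    -1.   ] F [ 1.4  1.2 -0.2] M [ 0.04  0.06 -0.  ] w 0.253 g 0.0 j [-0.61  0.45  0.65  1.72 -0.3   1.08  1.71]
(17, 293, 606, 187) 50094.0
(304, 241, 25, 113) 2484.0
(300, 30, 31, 27) 629.5
exp 0.575 0.062 [320. 238.]
exp 0.575 0.098 [320. 262.]
exp 0.625 0.062 [319. 316.]
exp 0.625 0.098 [319. 354.]
200 158 159 159 159 159 160 159 158 160 160 159 204 205 205 205 205 206 206 205 159 159 161 111 110 110 110 110 110 109 109
212 157 158 159 160 159 157 159 160 160 159 159 160 158 156 160 161 161 162 162 160 159 159 111 110 109 109 110 109 110 110
224 158 159 159 160 159 160 159 160 160 159 159 159 159 159 159 160 159 161 160 159 157 145 111 111 110 111 110 111 111 110
236 160 159 157 157 157 160 161 160
[... 1868 characters left out ...]
  29  44 130 183 185 184 184 180 101  44  27  28  28  28  29  28  47  31  34  39
428  29  32  38 185  29  29  29  43  29  29  27  25  27  26  27  25  25  27  26  27  29  28  29  41  29  29  29 177  31  29
440  37  86 182 181  29  27  28  30  28  28  27  28  28  28  28  28  28  25  28  28  30  29  29  29  28  31  27 181 179  35
452 178 176  39  27  27  26  26  26  25  24  25  27  27  29  28  25  26  26  27  28  26  26  26  25  26  27  25  26 105 187
464 129  26  26  26  25  26  27  26  26  28  26  28  28  27  28  27  28  27  28  28  28  27  27  26  27  27  27  26  28  26
476  26  27  27  26  27  27  27  27  27  28  27  28  28  30  30  29  29  29  27  29  27  27  27  27  28  26  25  27  26  28
```

```bash
python3 -m inch '[[[0,0,0,0,0,0,1],[0,0,0,0,0,0,1]]]' 40; python3 -m inch '[[[0,0,0,0,0,0,1],[0,0,0,0,0,0,1],[0,0,0,0,0,0,1]]]' 40 ; python3 - <<'E'
from h import *
st(); im,t=shot('w12'); g=im.max(2)
for r in range(236,370,12): print(r,' '.join('%3d'%v for v in g[r,272:368:6]))
E
```

```text
clock: 23.05
position: [0.6001, 0.0152, 0.0824]
ee_rot: [-0.007, 1.0, -0.0, 0.0]
ft_force: [-1.5, -0.1, 4.0]
grip_width: 0.118
grasp_force: 39.1
clock: 23.35
position: [0.6001, 0.0152, 0.0824]
ee_rot: [-0.007, 1.0, -0.0, 0.0]
ft_force: [-2.1, 0.1, 5.6]
grip_width: 0.116
grasp_force: 39.3
t 23.35 p [0.6001 0.0152 0.0824] toolx [-1.    -0.013 -0.   ] tooly [-0.013  1.    -0.   ] z [ 0. -0. -1.] F [-2.1  0.1  5.6] M [-0.16  0.42 -0.01] w 0.116 g 39.3 j [-0.61  0.45  0.65  1.72 -0.3   1.08  1.71]
236 157 157 158 159 161 159 158 159 160 160 158 159 159 153 134 113
248 160 161 160 159 159 159  98  23  22  22 106 109 110 112 111 110
260 161 162 160 157 158 159  35  22  22  24  81 109 109 109 109 110
272 109 109 109 109 110 110  36  48  36  38  67 110 110 110 109 111
284 109 109 108 109 109 110  30  33  36  36  70 110 111 112 111 111
296 109 109 111 110  82  79  24  35  36  36  26  79  82 113 112 110
308 112  86  30  30  79  78  25  33  34  35  24  79  78  29  30 106
320 156  45  37  60  78  70  23  33  33  34  23  79  79  39  37  39
332  91  29  28  79  78  40  22  33  34  34  21  77  79  70  28  29
344  31  30  34  27  30  52  24  32  32  32  26  76  28  29  29  32
356  29  26  27  28  28  36 114 157 157 156  40  26  27  25  26  26
368  27  28  27  26  26  33 153 160 158 158  59  28  28  27  27  27
```

```bash
python3 -m inch '[[[0,0.006,0,0,0,0,1],[0,0.016,0,0,0,0,1],[0,0.03,0,0,0,0,1],[0,0.045,0,0,0,0,1],[0,0.06,0,0,0,0,1]]]' 60; python3 -m inch '[[[0,0.02,0,0,0,0,1],[0,0.04,0,0,0,0,1],[0,0.06,0,0,0,0,1],[0,0.08,0,0,0,0,1],[0,0.1,0,0,0,0,1],[0,0.112,0,0,0,0,1],[0,0.118,0,0,0,0,1],[0,0.119,0,0,0,0,1],[0,0.119,0,0,0,0,1]]]';python3 -c "
from h import *
st()"
```

```text
clock: 23.9
position: [0.5993, 0.0755, 0.0824]
ee_rot: [-0.006, 1.0, -0.0, 0.0]
ft_force: [-1.6, -1.7, 5.8]
grip_width: 0.107
grasp_force: 58.9
clock: 24.8
position: [0.5978, 0.1938, 0.0824]
ee_rot: [-0.007, 1.0, -0.001, 0.0]
ft_force: [-2.0, -2.8, 7.1]
grip_width: 0.102
grasp_force: 59.2
t 24.8 p [0.5978 0.1938 0.0824] toolx [-1.    -0.013 -0.   ] tooly [-0.013  1.    -0.001] z [ 0.    -0.001 -1.   ] F [-2.  -2.8  7.1] M [-0.72  0.48 -0.04] w 0.102 g 59.2 j [-0.84  0.5   0.59  1.63 -0.3   1.1   1.42]
```

```bash
python3 -m inch '[[[0,0,0,0,0,0,-0.3],[0,0,0,0,0,0,-0.3],[0,0,0,0,0,0,-0.3],[0,0,-0.04,0,0,0,-0.3],[0,0,-0.09,0,0,0,-0.3],[0,0,-0.13,0,0,0,-0.3],[0,-0.05,-0.15,0,0,0,-0.3],[0,-0.1,-0.15,0,0,0,-0.3],[0,-0.1,-0.15,0,0,0,-0.3]]]'; python3 - <<'E'
from h import *
st(); im,t=shot('w13'); 
print([(x['conf'],x['pixel'],atz('wrist',x['pixel'],.085,t).round(4)) for l in ('lid_handle','bolt_knob') for x in spotter.look_for(l,'wrist')])
im=imaging.camera('top'); hsv=cv2.cvtColor(im,cv2.COLOR_BGR2HSV); m=cv2.inRange(hsv,(8,80,60),(25,255,255))
for c in cv2.findContours(m,0,2)[0]:
    if 100<cv2.contourArea(c)<400: r=cv2.minEnclosingCircle(c); print(np.round(r,1) if 0 else r,atz('top',r[0],.034).round(4))
full([.60,-.17,.23],.012)
E
```

```text
clock: 25.7
position: [0.5996, 0.0861, 0.2338]
ee_rot: [-0.002, 1.0, -0.001, 0.001]
ft_force: [1.2, -1.0, -0.7]
grip_width: 0.652
grasp_force: 0.0
t 25.7 p [0.5996 0.0861 0.2338] toolx [-1.    -0.004 -0.003] tooly [-0.004  1.    -0.002] z [ 0.003 -0.002 -1.   ] F [ 1.2 -1.  -0.7] M [-0.03 -0.05 -0.07] w 0.652 g 0.0 j [-0.77  0.32  0.69  1.53 -0.21  1.37  1.52]
[(0.92, [427.9, 207.4], array([0.5862, 0.1868, 0.085 ])), (0.81, [236.2, 90.3], array([0.4871, 0.0161, 0.085 ])), (0.66, [426.4, 208.6], array([0.5874, 0.1855, 0.085 ]))]
((399.5, 240.5), 7.905794143676758) [ 0.4642 -0.234   0.034 ]
((385.1363525390625, 182.77272033691406), 7.774034023284912) [ 0.6186 -0.1936  0.034 ]
((232.0, 90.0), 14.4223051071167) [0.867  0.2306 0.034 ]
shift [ 0.0027 -0.2659  0.0015] rot [ 0.0005 -0.0006  0.0029]
```

```bash
python3 -m inch '[[[0,-0.29,0.01,0,0,0,0],[0,-0.29,0.01,0,0,0,0],[0,-0.29,0.01,0,0,0,0],[0,-0.29,0.01,0,0,0,0],[0,-0.29,0.01,0,0,0,0],[0,-0.29,0.01,0,0,0,-0.3],[0,-0.29,0.01,0,0,0,-0.3],[0,-0.29,0.01,0,0,0,-0.3]]]'; cat >> h.py <<'E'
def tins(n):
    im,t=shot(n); hsv=cv2.cvtColor(im,cv2.COLOR_BGR2HSV); m=cv2.inRange(hsv,(8,80,150),(25,255,255))
    for c in cv2.findContours(m,0,2)[0]:
        if cv2.contourArea(c)>300: 
            # keep bright lid
            r=cv2.minEnclosingCircle(c); print('tin',np.round(r[0],1),round(r[1],1),round(cv2.contourArea(c)/(np.pi*r[1]**2),2),atz('wrist',r[0],.036,t).round(4))
    print([(round(x['conf'],2),x['pixel'],atz('wrist',x['pixel'],.025,t).round(4)) for x in spotter.look_for('tin0_mid','wrist')])
    return im,t
E
python3 - <<'E'
from h import *
st(); im,t=tins('w14'); hsv=cv2.cvtColor(im,cv2.COLOR_BGR2HSV)
for X in [(.617,-.193,.036),(.617,-.193,.02),(.617-.024,-.193,.02),(.463,-.23,.036)]:
    p=proj('wrist',X,t); print(X,p.round(1), hsv[int(p[1]),int(p[0])] if 0<p[1]<480 else '')
E
```

```text
clock: 26.7
position: [0.6032, -0.195, 0.2213]
ee_rot: [-0.007, 1.0, 0.0, -0.0]
ft_force: [1.1, 0.7, 0.9]
grip_width: 0.648
grasp_force: 0.0
t 26.7 p [ 0.6032 -0.195   0.2213] toolx [-1.    -0.014  0.001] tooly [-0.014  1.     0.   ] z [-0.001  0.    -1.   ] F [1.1 0.7 0.9] M [ 0.03 -0.04 -0.01] w 0.648 g 0.0 j [-0.33  0.43  0.78  1.47 -0.3   1.37  2.05]
tin [620.5 408. ] 22.1 0.22 [0.8573 0.198  0.036 ]
tin [318.8 225.3] 19.2 0.35 [ 0.6173 -0.1954  0.036 ]
tin [ 10.  144.5] 20.2 0.43 [ 0.539  -0.4997  0.036 ]
tin [276.5  60.5] 25.1 0.86 [ 0.4618 -0.2359  0.036 ]
tin [110.  117.5] 113.6 0.17 [ 0.5127 -0.3969  0.036 ]
[(0.61, [318.3, 220.5], array([ 0.615 , -0.1959,  0.025 ]))]
(0.617, -0.193, 0.036) [321.  225.1] [ 17 128 135]
(0.617, -0.193, 0.02) [320.9 221.1] [ 17 129 138]
(0.593, -0.193, 0.02) [321.3 199.7] [ 30   5 158]
(0.463, -0.23, 0.036) [283.  62.] [ 17 133 198]
```

```bash
python3 -m inch '[[[-0.014,0,0.05,0,0,0,-0.6],[-0.014,0,0.1,0,0,0,-0.6],[-0.014,0,0.145,0,0,0,-0.6],[-0.014,0,0.175,0,0,0,-0.6],[-0.014,0,0.195,0,0,0,-0.6],[-0.014,0,0.195,0,0,0,-0.6]]]' 30; python3 -m inch '[[[0,0,0,0,0,0,1],[0,0,0,0,0,0,1],[0,0,0,0,0,0,1],[0,0,0,0,0,0,1],[0,0,0,0,0,0,1]]]' 30;  python3 -m inch '[[[0,0,-0.03,0,0,0,1],[0,0,-0.08,0,0,0,1],[0,0,-0.12,0,0,0,1],[0,0,-0.12,0,0,0,1]]]'; python3 -c "
from h import *
st(); full([.60,.0,.15],.012)"
```

```text
clock: 27.4
position: [0.6156, -0.1922, 0.0239]
ee_rot: [-0.008, 1.0, 0.001, -0.002]
ft_force: [0.1, -0.0, -0.1]
grip_width: 0.801
grasp_force: 0.0
clock: 27.9
position: [0.6172, -0.1955, 0.0277]
ee_rot: [-0.007, 1.0, -0.0, 0.001]
ft_force: [0.4, 0.4, -0.7]
grip_width: -0.001
grasp_force: 0.0
clock: 28.3
position: [0.6195, -0.1971, 0.1535]
ee_rot: [-0.006, 1.0, -0.001, 0.005]
ft_force: [0.4, -0.6, -1.4]
grip_width: -0.001
grasp_force: 0.0
t 28.3 p [ 0.6195 -0.1971  0.1535] toolx [-1.    -0.013 -0.009] tooly [-0.013  1.    -0.002] z [ 0.009 -0.002 -1.   ] F [ 0.4 -0.6 -1.4] M [ 0.02  0.02 -0.02] w -0.001 g 0.0 j [-0.31  0.5   0.75  1.52 -0.36  1.25  2.07]
shift [0.017  0.1973 0.003 ] rot [-0.002   0.0092  0.0009]
```

```bash
python3 -m inch '[[[0,0,-0.06,0,0,0,-0.3],[0,0,-0.06,0,0,0,-0.3],[0,0,-0.06,0,0,0,-0.3],[0,0,-0.06,0,0,0,-0.3]]]' 30; python3 - <<'E'
from h import *
st(); im,t=tins('w15')
im=imaging.camera('top'); hsv=cv2.cvtColor(im,cv2.COLOR_BGR2HSV); m=cv2.inRange(hsv,(8,80,60),(25,255,255))
for c in cv2.findContours(m,0,2)[0]:
    if 80<cv2.contourArea(c)<400: r=cv2.minEnclosingCircle(c); print(r,atz('top',r[0],.034).round(4))
E
```

```text
clock: 28.7
position: [0.6166, -0.1953, 0.2063]
ee_rot: [-0.007, 1.0, 0.0, -0.0]
ft_force: [-0.1, 0.0, -0.8]
grip_width: 0.648
grasp_force: 0.0
t 28.7 p [ 0.6166 -0.1953  0.2063] toolx [-1.    -0.014  0.   ] tooly [-0.014  1.     0.   ] z [-0.  0. -1.] F [-0.1  0.  -0.8] M [ 0.07  0.01 -0.04] w 0.648 g 0.0 j [-0.32  0.47  0.77  1.45 -0.33  1.36  2.05]
tin [319.9 215. ] 20.5 0.46 [ 0.6158 -0.1946  0.036 ]
tin [273.5  39.3] 27.1 0.86 [ 0.4617 -0.2365  0.036 ]
tin [ 98.5 107. ] 115.9 0.17 [ 0.5177 -0.3969  0.036 ]
[(0.73, [319.0, 210.7], array([ 0.614 , -0.1956,  0.025 ])), (0.38, [88.6, 133.8], array([ 0.5413, -0.4179,  0.025 ]))]
((399.5, 240.5), 7.905794143676758) [ 0.4642 -0.234   0.034 ]
((263.25592041015625, 228.3031463623047), 8.207056999206543) [0.487  0.1296 0.034 ]
((225.0, 97.5), 24.520498275756836) [0.8454 0.249  0.034 ]
```

```bash
python3 -m inch '[[[0,0,0.05,0,0,0,-0.2],[0,0,0.1,0,0,0,-0.2],[0,0,0.13,0,0,0,-0.2],[0,0,0.155,0,0,0,-0.2],[0,0,0.18,0,0,0,-0.2],[0,0,0.18,0,0,0,-0.2]]]' 30; python3 -m inch '[[[0,0,0,0,0,0,-0.1],[0,0,0,0,0,0,0],[0,0,0,0,0,0,0.05],[0,0,0,0,0,0,0.1],[0,0,0,0,0,0,0.2],[0,0,0,0,0,0,0.2]]]' 30; python3 -c "
from h import *
st()"
```

```text
clock: 29.45
position: [0.614, -0.1945, 0.0229]
ee_rot: [-0.007, 1.0, 0.001, -0.003]
ft_force: [-0.1, 0.6, 1.1]
grip_width: 0.602
grasp_force: 0.0
clock: 30.05
position: [0.617, -0.1955, 0.0274]
ee_rot: [-0.007, 1.0, -0.0, 0.0]
ft_force: [0.4, -0.3, -0.3]
grip_width: 0.4
grasp_force: 0.0
t 30.05 p [ 0.617  -0.1955  0.0274] toolx [-1.    -0.013 -0.001] tooly [-0.013  1.    -0.   ] z [ 0.001 -0.    -1.   ] F [ 0.4 -0.3 -0.3] M [-0.01  0.01 -0.  ] w 0.4 g 0.0 j [-0.26  0.63  0.68  1.62 -0.44  1.05  2.13]
```

```bash
python3 - <<'E'
from h import *
im,t=tins('w16'); hsv=cv2.cvtColor(im,cv2.COLOR_BGR2HSV); m=cv2.inRange(hsv,(8,80,30),(25,255,255))
for c in cv2.findContours(m,0,2)[0]:
    if cv2.contourArea(c)>60: print(cv2.boundingRect(c),cv2.contourArea(c))
print(proj('wrist',[.617,-.195,.036],t),proj('wrist',[.617-.021,-.195,.036],t),proj('wrist',[.617+.021,-.195,.036],t))
for r in range(200,480,14): print(r,' '.join('%3d'%v for v in im[r,220:430:7].max(1)))
s=imaging.camera('scene'); hsv=cv2.cvtColor(s,cv2.COLOR_BGR2HSV); m=cv2.inRange(hsv,(8,80,60),(25,255,255))
for c in cv2.findContours(m,0,2)[0]:
    if 60<cv2.contourArea(c)<1500: print('s',cv2.boundingRect(c),cv2.contourArea(c))
print(proj('scene',[.617,-.195,.018]),proj('scene',[.464,-.234,.018]))
E
```

```text
[(0.68, [319.2, 289.6], array([ 0.6147, -0.1955,  0.025 ]))]
(0, 248, 28, 36) 617.5
(281, 245, 81, 95) 5910.5
(211, 0, 53, 11) 323.0
[320.10710769 303.88223216] [320.71806995 264.89927185] [319.54343759 339.84767653]
200 172 173 173 173 175 174 175 175 175 176 176 175 175 175 176 176 176 176 175 175 175 175 175 175 174 174 174 174 127 119
214 175 175 175 175 175 175 175 175 175 175 175 176 176 175 176 176 175 175 176 175 175 175 175 175 174 174 172 120 120 120
228 174 176 176 177 177 178 178 178 179 179 180 180 180 182 182 182 182 183 183 183 184 181 179 126 126 126 125 126 126 125
242 173 173 174 173 173 175 174 174 176 176 175 176 176 176 176 174 177 125 122 123 122 123 123 123 123 123 122 122 123 123
256 169 170 170 170 171 170 170 171 172 172 172  87  81  77  78  79  78  78  76 119 119 119 119 120 120 120 119 119 120 119
270 171 172 172 171 172 119 118 119 120 119  82  94 122 203 147 145 142 102  88  77 123 122 122 123 122 123 123 122 123 123
284 173 172 172 173 173 124 119 120 119 118 137 136 138 139 142 143 141 137 135 133 122 120 119 120 120 119 120 119 120 119
298 172 172 172
[... 1424 characters left out ...]
  26  25  27  21  22  22  25  25  25  25  27  56
466  24  24  24  24  25  26  25  26  27  26  26  26  26  26  26  24  26  25  26  26  26  27  25  27  26  25  26  25  23  25
s (435, 370, 15, 15) 152.0
s (499, 367, 15, 15) 142.0
s (470, 358, 14, 14) 135.5
s (442, 349, 14, 14) 129.0
s (506, 327, 14, 12) 112.0
s (480, 319, 13, 12) 101.5
s (535, 316, 14, 13) 109.0
s (318, 311, 22, 27) 330.0
s (509, 309, 13, 12) 95.0
s (148, 308, 21, 37) 395.5
s (241, 296, 21, 26) 423.0
s (187, 282, 29, 18) 254.5
s (465, 280, 10, 9) 61.0
s (484, 229, 39, 37) 300.0
s (0, 206, 33, 24) 385.5
s (119, 79, 11, 14) 92.0
s (133, 3, 36, 20) 217.5
s (0, 0, 12, 10) 79.5
[328.38535584 324.36367088] [252.79117922 308.35389518]
```

```bash
python3 -m inch '[[[0,0,0,0,0,0,0.3],[0,0,0,0,0,0,0.4],[0,0,0,0,0,0,0.4]]]' 30; python3 - <<'E'
from h import *
im,t=shot('w17')
for r in range(256,350,12): print(r,' '.join('%3d'%v for v in im[r,240:400:5].max(1)))
E
```

```text
clock: 30.5
position: [0.6168, -0.1955, 0.0271]
ee_rot: [-0.007, 1.0, -0.0, 0.0]
ft_force: [0.5, -0.6, 0.1]
grip_width: 0.297
grasp_force: 0.0
256 169 170 170 170 170 170 171 172 171 171 172 108  87  77  80  77  78  78  79  78  78  77 116 118 120 120 120 120 120 120 120 120
268 171 171 172 144 119 119 119 120 119 120  84 112 118  89 109 133 120 126  98  81  79 123  78  87 122 122 121 122 122 122 122 122
280 173 173 173 122 119 119 119 119 120 138 113 200 169 171 165 145 147 147 146 143 139 136 131  84 121 122 123 122 123 123 123 122
292 172 172 172 124 119 119 119 119 105 117 108 138 139 138 138 138 139 139 142 143 144 143 113 118 100 120 119 119 119 120 119 120
304 171 172 171 171 170  77  39  75  74  68  22 140 140 140 139 137 137 135 135 135 135 126  20  74  74  49  39 108 121 121 121 121
316 170 170 170 169  43  33  47  74  74  24  22 143 143 141 139 138 138 137 135 135 135 120  19  48  73  73  34  35  40 119 119 119
328 171 171 170  27  27  28  74  74  71  24  21 139 141 142 142 142 143 144 144 145 145 125  21  24  74  73  67  27  26  63 120 120
340 173 128  27  28  25  25  26  79  93  24  26 173 172 173 163 141 137 145 153 165 174 155  18  38 127  34  26  26  26  26  29 117
```

```bash
python3 -m inch '[[[0,0,0,0,0,0,-0.3],[0,0,0,0,0,0,-0.3],[0,0,0,0,0,0,-0.3],[0,0,0.008,0,0,0,-0.3],[0,0,0.016,0,0,0,-0.3],[0,0,0.018,0,0,0,-0.3]]]' 30; python3 -m inch '[[[0,0,0,0,0,0,0.05],[0,0,0,0,0,0,0.1],[0,0,0,0,0,0,0.3],[0,0,0,0,0,0,0.3]]]' 30; python3 -c "
from h import *
st()"
```

```text
clock: 31.15
position: [0.616, -0.1951, 0.0075]
ee_rot: [-0.007, 1.0, 0.0, -0.001]
ft_force: [-0.4, 0.6, 0.2]
grip_width: 0.649
grasp_force: 0.0
clock: 31.55
position: [0.617, -0.1955, 0.0093]
ee_rot: [-0.007, 1.0, -0.0, 0.0]
ft_force: [0.6, 0.1, -0.3]
grip_width: 0.479
grasp_force: 30.3
t 31.55 p [ 0.617  -0.1955  0.0093] toolx [-1.    -0.013 -0.   ] tooly [-0.013  1.    -0.   ] z [ 0. -0. -1.] F [ 0.6  0.1 -0.3] M [ 0.    0.   -0.04] w 0.479 g 30.3 j [-0.25  0.66  0.67  1.63 -0.46  1.02  2.14]
```

```bash
python3 -m inch '[[[0,0,-0.02,0,0,0,0.3],[0,0,-0.06,0,0,0,0.3],[0,0,-0.1,0,0,0,0.3],[0,0,-0.12,0,0,0,0.3],[0,0,-0.12,0,0,0,0.3]]]'; python3 -c "
from h import *
st(); full([.60,-.025,.13],.012)"
```

```text
clock: 32.05
position: [0.6186, -0.1963, 0.1328]
ee_rot: [-0.007, 1.0, -0.001, 0.003]
ft_force: [0.2, -0.3, -0.6]
grip_width: 0.477
grasp_force: 30.5
t 32.05 p [ 0.6186 -0.1963  0.1328] toolx [-1.    -0.013 -0.006] tooly [-0.013  1.    -0.001] z [ 0.006 -0.001 -1.   ] F [ 0.2 -0.3 -0.6] M [-0.03  0.07  0.03] w 0.477 g 30.5 j [-0.3   0.52  0.74  1.54 -0.37  1.22  2.08]
shift [0.0163 0.1715 0.0026] rot [-0.0011  0.0058  0.0014]
```

```bash
python3 -m inch '[[[0.004,0.043,0,0,0,0,0.3],[0.008,0.086,0,0,0,0,0.3],[0.012,0.129,0,0,0,0,0.3],[0.015,0.1705,0,0,0,0,0.3],[0.015,0.1705,0,0,0,0,0.3],[0.015,0.1705,0,0,0,0,0.3]]]'; python3 - <<'E'
from h import *
st(); im,t=shot('w18'); full([.6,-.025,.13],.012)
hsv=cv2.cvtColor(im,cv2.COLOR_BGR2HSV)
for X in [(.6-.065,.012,.055),(.6,-.078,.055),(.6,.092,.062)]: print(X,proj('wrist',X,t).round())
for r in (120,150,170,190,210,230,250): print(r,' '.join('%3d'%v for v in im[r,120:560:9].max(1)))
E
```

```text
clock: 32.65
position: [0.5991, -0.0239, 0.1283]
ee_rot: [-0.008, 1.0, -0.0, -0.0]
ft_force: [0.0, -1.0, -0.2]
grip_width: 0.479
grasp_force: 30.6
t 32.65 p [ 0.5991 -0.0239  0.1283] toolx [-1.    -0.016  0.001] tooly [-0.016  1.    -0.   ] z [-0.001 -0.    -1.   ] F [ 0.  -1.  -0.2] M [-0.    0.01 -0.02] w 0.479 g 30.6 j [-0.61  0.41  0.73  1.68 -0.29  1.17  1.78]
shift [-0.0008  0.0007 -0.0014] rot [-0.0007 -0.0006  0.0015]
(0.5349999999999999, 0.012, 0.055) [374. 159.]
(0.6, -0.078, 0.055) [245. 248.]
(0.6, 0.092, 0.062) [482. 255.]
120 166 166 167 166 166 166 166 166 165 165 165 164 164 207 207 207 207 207 207 207 207 207 207 207 207 207 187 189  89  88  70 180 208 207 156 157 155 155 155 155 155 153 152 153 153 153 127 137 137
150 168 168 168 168 169 168 168 168 167 166 166 165 166 207 207 208 207 207 207 207 207 207 207 207 207 207 175 193 190 189 188 187 157 159 157 156 155 154 155 155 154 152 153 151  59 117 153 152 151
170 167 167 166 166 166 166 166 166 166 165 167 166 166 207 207  79 154 203 207 207 207 207 207 207 207 207 207 207 207 207 161 158 156 159 155 155 156 157 156 156 154  75  76  61  98  97  95  96  98
190 167 168 170 169 169 170 170 169 169 169 169 168 168 205 207  79 153 171 207 207 207 207 207 207 207 207 207 207 207 173 160 161 160 158 159 157 158 155 157 157  81  77  75  97  96  97  98  99 141
210 170 170 170 170 170 170 171 171 170 171 170 170 170 181 207  80 140 157 207 208 207 207 207 207 207 207 180 160 158 158 158 159 157 158 157 155 155 157 156 154  75  76  50  96  96  97  97 112 142
230 165 166 166 166 166 167 167 167 167 167 167 166 166 167 207  79 102 157 207 206 157 157 157 157 157 157 158 158 158 160 159 158 157 158 157 156 155 155 156 152  75  75  90  97  96  97  97 141 142
250 166 166 166 166 166 166 167 167 166 166 167 167 166 166 207  95  80 156 207 207 156 155 204 153 157 155 157 155 156 156 155 155 156 157 155 157 154 155 154  78  74  70  97  94  96  97 140 141 142
```

```bash
python3 -m inch '[[[0,0,0.04,0,0,0,0.3],[0,0,0.075,0,0,0,0.3],[0,0,0.1,0,0,0,0.3],[0,0,0.108,0,0,0,0.3],[0,0,0.112,0,0,0,0.3],[0,0,0.112,0,0,0,0.3]]]'; python3 -c "
from h import *
st()"
```

```text
clock: 33.3
position: [0.6, -0.0262, 0.0177]
ee_rot: [-0.006, 1.0, -0.0, 0.0]
ft_force: [0.2, 0.2, -0.9]
grip_width: 0.474
grasp_force: 30.6
t 33.3 p [ 0.6    -0.0262  0.0177] toolx [-1.    -0.012 -0.001] tooly [-0.012  1.    -0.   ] z [ 0.001 -0.    -1.   ] F [ 0.2  0.2 -0.9] M [0.02 0.01 0.04] w 0.474 g 30.6 j [-0.55  0.55  0.66  1.76 -0.4   0.97  1.85]
```

```bash
python3 -m inch '[[[0,0,0.002,0,0,0,0.3],[0,0,0.002,0,0,0,0.3],[0,0,0.002,0,0,0,-0.05],[0,0,0.002,0,0,0,-0.15],[0,0,0.002,0,0,0,-0.15],[0,0,-0.03,0,0,0,-0.15],[0,0,-0.08,0,0,0,-0.15],[0,0,-0.13,0,0,0,-0.15],[0,0,-0.16,0,0,0,-0.15]]]'; python3 -m inch '[[[0.1,-0.21,0,0,0,0,-0.3],[0.1,-0.21,0,0,0,0,-0.3],[0.1,-0.21,0,0,0,0,-0.3],[0.1,-0.21,0,0,0,0,-0.3],[0.1,-0.21,0,0,0,0,-0.3],[0.1,-0.21,0,0,0,0,-0.3],[0.1,-0.21,0,0,0,0,-0.3]]]'; python3 - <<'E'
from h import *
st(); im,t=tins('w19'); im=imaging.camera('top'); hsv=cv2.cvtColor(im,cv2.COLOR_BGR2HSV); m=cv2.inRange(hsv,(8,80,50),(25,255,255))
for c in cv2.findContours(m,0,2)[0]:
    if 80<cv2.contourArea(c)<400: r=cv2.minEnclosingCircle(c); print(r,atz('top',r[0],.042).round(4))
E
```

```text
clock: 34.2
position: [0.6006, -0.0257, 0.1812]
ee_rot: [-0.006, 1.0, 0.0, 0.002]
ft_force: [1.2, -0.4, -0.3]
grip_width: 0.575
grasp_force: 0.0
clock: 34.9
position: [0.5022, -0.237, 0.1773]
ee_rot: [-0.006, 1.0, 0.0, 0.0]
ft_force: [-1.0, -0.1, 0.0]
grip_width: 0.648
grasp_force: 0.0
t 34.9 p [ 0.5022 -0.237   0.1773] toolx [-1.    -0.012 -0.001] tooly [-0.012  1.     0.   ] z [ 0.001  0.    -1.   ] F [-1.  -0.1  0. ] M [ 0.03 -0.04  0.  ] w 0.648 g 0.0 j [-0.38  0.26  0.87  1.74 -0.21  1.23  2.13]
tin [529.7 322.8] 21.4 0.75 [ 0.6051 -0.0205  0.036 ]
tin [ 46.5 273. ] 20.5 0.54 [ 0.5551 -0.501   0.036 ]
tin [320.9 178.5] 24.1 0.92 [ 0.4611 -0.236   0.036 ]
tin [149.  233.5] 105.0 0.18 [ 0.5138 -0.3955  0.036 ]
tin [108.  36.] 29.1 0.52 [ 0.353 -0.403  0.036]
[(0.91, [518.7, 311.7], array([ 0.5988, -0.0269,  0.025 ]))]
((263.0, 228.5), 8.20071029663086) [0.4856 0.1293 0.042 ]
((322.1538391113281, 187.0), 7.929155349731445) [ 0.6014 -0.0249  0.042 ]
((225.0, 97.5), 24.520498275756836) [0.8426 0.2474 0.042 ]
```

```bash
python3 -m inch '[[[0.041,0.0012,0,0,0,0,-0.3],[0.041,0.0012,0.05,0,0,0,-0.3],[0.041,0.0012,0.1,0,0,0,-0.3],[0.041,0.0012,0.14,0,0,0,-0.3],[0.041,0.0012,0.16,0,0,0,-0.3],[0.041,0.0012,0.168,0,0,0,-0.3],[0.041,0.0012,0.168,0,0,0,-0.3]]]' 30; python3 -m inch '[[[0,0,0,0,0,0,0.05],[0,0,0,0,0,0,0.1],[0,0,0,0,0,0,0.3],[0,0,0,0,0,0,0.3]]]' 30;  python3 -m inch '[[[0,0,-0.02,0,0,0,0.3],[0,0,-0.06,0,0,0,0.3],[0,0,-0.1,0,0,0,0.3],[0,0,-0.14,0,0,0,0.3],[0,0,-0.14,0,0,0,0.3],[0,0,-0.14,0,0,0,0.3]]]';python3 -c "
from h import *
st(); full([.60,.044,.14],.012)"
```

```text
clock: 35.75
position: [0.4614, -0.2352, 0.0087]
ee_rot: [-0.007, 1.0, -0.0, -0.001]
ft_force: [0.5, 0.7, 0.7]
grip_width: 0.653
grasp_force: 0.0
clock: 36.15
position: [0.4626, -0.236, 0.0104]
ee_rot: [-0.007, 1.0, -0.0, 0.001]
ft_force: [-0.0, 1.4, 7.7]
grip_width: 0.477
grasp_force: 30.9
clock: 36.75
position: [0.4619, -0.2357, 0.1498]
ee_rot: [-0.007, 1.0, 0.0, 0.001]
ft_force: [0.3, -0.1, -1.8]
grip_width: 0.478
grasp_force: 30.7
t 36.75 p [ 0.4619 -0.2357  0.1498] toolx [-1.    -0.014 -0.003] tooly [-0.014  1.     0.001] z [ 0.002  0.001 -1.   ] F [ 0.3 -0.1 -1.8] M [0.01 0.03 0.03] w 0.478 g 30.7 j [-0.43  0.19  0.91  1.87 -0.17  1.16  2.13]
shift [-0.1419  0.2777  0.0103] rot [0.0006 0.0025 0.0019]
```

```bash
python3 -m inch '[[[-0.142,0.278,0.004,0,0,0,0.3],[-0.142,0.278,0.004,0,0,0,0.3],[-0.142,0.278,0.004,0,0,0,0.3],[-0.142,0.278,0.004,0,0,0,0.3],[-0.142,0.278,0.004,0,0,0,0.3],[-0.142,0.278,0.004,0,0,0,0.3],[-0.142,0.278,0.004,0,0,0,0.3],[-0.142,0.278,0.004,0,0,0,0.3],[-0.142,0.278,0.004,0,0,0,0.3]]]'; python3 -c "
from h import *
st(); full([.60,.044,.0175],.012)"
```

```text
clock: 37.65
position: [0.5987, 0.0425, 0.144]
ee_rot: [-0.006, 1.0, -0.001, -0.001]
ft_force: [0.7, -0.3, -0.3]
grip_width: 0.477
grasp_force: 30.7
t 37.65 p [0.5987 0.0425 0.144 ] toolx [-1.    -0.012  0.002] tooly [-0.012  1.    -0.001] z [-0.002 -0.001 -1.   ] F [ 0.7 -0.3 -0.3] M [-0.04 -0.    0.04] w 0.477 g 30.7 j [-0.73  0.4   0.73  1.66 -0.28  1.2   1.65]
shift [-0.0015  0.0017  0.1265] rot [-0.0014 -0.0018  0.0003]
```

```bash
python3 -m inch '[[[-0.001,0.001,0.04,0,0,0,0.3],[-0.001,0.001,0.08,0,0,0,0.3],[-0.001,0.001,0.11,0,0,0,0.3],[-0.001,0.001,0.12,0,0,0,0.3],[-0.001,0.001,0.126,0,0,0,0.3],[-0.001,0.001,0.128,0,0,0,0.3],[-0.001,0.001,0.128,0,0,0,0.3]]]';  python3 -m inch '[[[0,0,0,0,0,0,-0.05],[0,0,0,0,0,0,-0.15],[0,0,0,0,0,0,-0.15],[0,0,-0.03,0,0,0,-0.15],[0,0,-0.08,0,0,0,-0.15],[0,0,-0.13,0,0,0,-0.15],[0,0,-0.16,0,0,0,-0.15]]]'; python3 -m inch '[[[0.05,0.05,0,0,0,0,0],[0.05,0.05,0,0,0,0,0],[0.05,0.05,0,0,0,0,0],[0.05,0.05,0,0,0,0,0]]]'; python3 - <<'E'
from h import *
st(); im,t=tins('w20');
print([(x['conf'],x['pixel'],atz('wrist',x['pixel'],.085,t).round(4)) for l in ('lid_handle','bolt_knob') for x in spotter.look_for(l,'wrist')])
m=(im.max(2)<45).astype(np.uint8)
for c in cv2.findContours(m,0,2)[0]:
    if 60<cv2.contourArea(c)<4000: print(cv2.boundingRect(c),cv2.approxPolyDP(c,2,True)[:,0].tolist())
im=imaging.camera('top'); hsv=cv2.cvtColor(im,cv2.COLOR_BGR2HSV); m=cv2.inRange(hsv,(8,80,50),(25,255,255))
for c in cv2.findContours(m,0,2)[0]:
    if 80<cv2.contourArea(c)<400: r=cv2.minEnclosingCircle(c); print(r,atz('top',r[0],.042).round(4))
full([.598,.194,.2],.012)
E
```

```text
clock: 38.35
position: [0.6014, 0.0447, 0.0184]
ee_rot: [-0.006, 1.0, 0.0, 0.001]
ft_force: [0.2, 0.1, -0.4]
grip_width: 0.473
grasp_force: 30.7
clock: 39.05
position: [0.6018, 0.0447, 0.1813]
ee_rot: [-0.006, 1.0, 0.0, 0.002]
ft_force: [0.6, 1.0, 0.4]
grip_width: 0.573
grasp_force: 0.0
clock: 39.45
position: [0.55, 0.0946, 0.1775]
ee_rot: [-0.007, 1.0, 0.0, 0.0]
ft_force: [-0.2, -0.1, -0.7]
grip_width: 0.502
grasp_force: 0.0
t 39.45 p [0.55   0.0946 0.1775] toolx [-1.    -0.014 -0.001] tooly [-0.014  1.     0.001] z [ 0.001  0.001 -1.   ] F [-0.2 -0.1 -0.7] M [ 0.03 -0.01  0.04] w 0.502 g 0.0 j [-0.89  0.25  0.75  1.73 -0.18  1.23  1.49]
tin [266.6 275.2] 21.7 0.83 [0.6031 0.0442 0.036 ]
tin [192.5 275.5] 22.2 0.81 [ 0.6044 -0.0279  0.036 ]
tin [354. 189.] 17.7 0.64 [0.5179 0.1252 0.036 ]
tin [359.5 149.5] 33.4 0.62 [0.4838 0.1284 0.036 ]
[(0.68, [197.8, 268.3], array([ 0.6015, -0.0263,  0.025 ])), (0.44, [269.9, 269.8], array([0.6021, 0.0459, 0.025 ]))]
[(0.96, [437.2, 271.6], array([0.5757, 0.1906, 0.085 ])), (0.76, [210.8, 155.5], array([0.4868, 0.0154, 0.085 ]))]
(422, 260, 32, 70) [[429, 260], [422, 308], [434, 329], [445, 329], [453, 277], [439, 261]]
(201, 139, 20, 18) [[201, 140], [203, 156], [220, 153], [217, 139]]
((322.1538391113281, 187.0), 7.929155349731445) [ 0.6014 -0.0249  0.042 ]
((225.0, 97.5), 24.520498275756836) [0.8426 0.2474 0.042 ]
shift [-0.0488  0.1    -0.023 ] rot [-0.0007  0.0002 -0.0001]
```

```bash
python3 -m inch '[[[-0.048,0.0995,0,0,0,0,0],[-0.048,0.0995,0,0,0,0,0],[-0.048,0.0995,0.02,0,0,0,0],[-0.048,0.0995,0.06,0,0,0,0],[-0.048,0.0995,0.09,0,0,0,0],[-0.048,0.0995,0.108,0,0,0,0],[-0.048,0.0995,0.108,0,0,0,0]]]'; python3 -m inch '[[[0,0,0,0,0,0,1],[0,0,0,0,0,0,1],[0,0,0,0,0,0,1],[0,0,0,0,0,0,1],[0,0,0,0,0,0,1]]]' 40;python3 -c "
from h import *
st()"
```

```text
clock: 40.4
position: [0.5952, 0.1933, 0.0661]
ee_rot: [-0.006, 1.0, -0.001, -0.002]
ft_force: [0.8, -1.1, 0.7]
grip_width: 0.498
grasp_force: 0.0
clock: 40.9
position: [0.5977, 0.1938, 0.0707]
ee_rot: [-0.006, 1.0, 0.0, 0.001]
ft_force: [-0.7, -3.7, 6.0]
grip_width: 0.129
grasp_force: 40.9
t 40.9 p [0.5977 0.1938 0.0707] toolx [-1.    -0.013 -0.002] tooly [-0.013  1.     0.   ] z [ 0.002  0.    -1.   ] F [-0.7 -3.7  6. ] M [-0.79  0.15  0.04] w 0.129 g 40.9 j [-0.88  0.52  0.65  1.65 -0.35  1.09  1.45]
```

```bash
python3 -m inch '[[[0,-0.01,0,0,0,0,1],[0,-0.03,0,0,0,0,1],[0,-0.055,0,0,0,0,1],[0,-0.08,0,0,0,0,1],[0,-0.105,0,0,0,0,1],[0,-0.13,0,0,0,0,1],[0,-0.15,0,0,0,0,1],[0,-0.165,0,0,0,0,1],[0,-0.174,0,0,0,0,1],[0,-0.174,0,0,0,0,1]]]'; python3 -m inch '[[[0,-0.004,0,0,0,0,1],[0,-0.007,0,0,0,0,1],[0,-0.008,0,0,0,0,1]]]'; python3 -c "
from h import *
st()"
```

```text
clock: 41.9
position: [0.6, 0.019, 0.0707]
ee_rot: [-0.006, 1.0, 0.0, 0.001]
ft_force: [-2.3, -1.7, 8.4]
grip_width: 0.123
grasp_force: 41.1
clock: 42.2
position: [0.6, 0.0137, 0.0707]
ee_rot: [-0.007, 1.0, 0.001, 0.001]
ft_force: [-3.1, 4.6, 8.3]
grip_width: 0.126
grasp_force: 41.2
t 42.2 p [0.6    0.0137 0.0707] toolx [-1.    -0.014 -0.002] tooly [-0.014  1.     0.002] z [ 0.002  0.002 -1.   ] F [-3.1  4.6  8.3] M [ 1.07  0.53 -0.05] w 0.126 g 41.2 j [-0.65  0.47  0.7   1.73 -0.34  1.06  1.75]
```

```bash
python3 -m inch '[[[0,0.001,0,0,0,0,0],[0,0.001,0,0,0,0,0],[0,0.001,0,0,0,0,0],[0,0.001,-0.04,0,0,0,0],[0,0.001,-0.09,0,0,0,0],[0.06,0.001,-0.11,0,0,0,0],[0.1,0.001,-0.11,0,0,0,0],[0.1,0.001,-0.11,0,0,0,0],[0.1,0.001,-0.11,0,0,0,0]]]'; python3 - <<'E'
from h import *
st(); im,t=shot('w21');
print([(x['conf'],x['pixel'],atz('wrist',x['pixel'],.1,t).round(4)) for l in ('lid_handle','bolt_knob') for x in spotter.look_for(l,'wrist')])
g=im.max(2); c,r=map(int,proj('wrist',[.482,.0145,.1],t)); print(c,r)
for rr in range(r-48,r+60,6): print(rr,' '.join('%3d'%v for v in g[rr,c-48:c+54:6]))
for x0 in (.47,.482,.494): print(x0,proj('wrist',[x0,.0145,.112],t).round(),proj('wrist',[x0,.0145,.075],t).round())
E
```

```text
clock: 43.1
position: [0.4984, 0.0128, 0.1798]
ee_rot: [-0.007, 1.0, 0.002, 0.001]
ft_force: [0.7, 0.7, 0.1]
grip_width: 0.497
grasp_force: 0.0
t 43.1 p [0.4984 0.0128 0.1798] toolx [-1.    -0.014 -0.001] tooly [-0.014  1.     0.003] z [ 0.001  0.003 -1.   ] F [0.7 0.7 0.1] M [ 0.02 -0.02 -0.01] w 0.497 g 0.0 j [-0.86  0.07  0.79  1.88 -0.06  1.21  1.53]
[(0.89, [319.8, 310.6], array([0.5538, 0.0142, 0.1   ])), (0.82, [317.2, 228.9], array([0.4856, 0.0113, 0.1   ]))]
321 224
176  92  92  93  92  91  92  92  91  91  91  92  91  91  91  90  91  87
182 205 205 205 205 204 202 201 201 201 202 200 184 205 205 205 189 157
188 205 205 205 204 203 170 169 169 168 169 168 163 205 205 205 187 156
194 205 205 205 205 202 190 190 185 186 190 190 182 205 205 204 159 156
200 205 204 205 205 204 185 185  77  82 180 183 201 204 205 205 161 158
206 204 204 204 205 204 184 184  70  74 127 154 201 205 205 205 160 158
212 205 204 204 205 204 183 183  39  38 124 127 200 204 174 158 159 160
218 205 204 205 205 204 183 177  40  39  97 131 200 188 155 158 158 157
224 204 205 205 205 204 181 166  91  92  91 126 157 157 157 158 158 155
230 205 205 205 203 158 125 115  89  89  90 125 154 157 157 158 159 158
236 205 204 205 203 155 125 126  56  58 124 125 155 157 156 157 158 158
242 205 205 205 203 155 124 125  55  59 124 124 155 157 156 156 157 156
248 205 205 204 204 154 124 124  56  59 124 123 155 156 157 158 156 157
254 204 205 205 205 153 125 126  67  59 123 122 155 157 157 157 156 157
260 205 205 204 205 204 156  72  80  70  68  85 157 156 157 155 154 155
266  78  77  79  77  75 133 179 179 180 162 147  76  75  74  75  74  74
272 142 141 140 142 142 142 143 142 144 143 144 144 102  99  99  99  99
278 141 140 140 143 142 142 143 143 142 143 142 144 144 101  97  99  98
0.47 [322. 212.] [322. 201.]
0.482 [322. 229.] [321. 216.]
0.494 [321. 245.] [321. 230.]
```

```bash
python3 -m inch '[[[0.018,0.0008,0.03,0,0,0,0],[0.018,0.0008,0.06,0,0,0,0],[0.018,0.0008,0.085,0,0,0,0],[0.018,0.0008,0.097,0,0,0,0],[0.018,0.0008,0.097,0,0,0,0]]]'; python3 -m inch '[[[0,0,0,0,0,0,1],[0,0,0,0,0,0,1],[0,0,0,0,0,0,1],[0,0,0,0,0,0,1],[0,0,0,0,0,0,1]]]' 40;python3 -c "
from h import *
st()"
```

```text
clock: 43.75
position: [0.4806, 0.012, 0.0807]
ee_rot: [-0.006, 1.0, -0.002, -0.001]
ft_force: [-0.2, 0.1, -0.0]
grip_width: 0.5
grasp_force: 0.0
clock: 44.25
position: [0.4821, 0.0123, 0.0833]
ee_rot: [-0.007, 1.0, 0.0, 0.001]
ft_force: [-0.2, -3.6, 7.0]
grip_width: 0.121
grasp_force: 40.1
t 44.25 p [0.4821 0.0123 0.0833] toolx [-1.    -0.013 -0.002] tooly [-0.013  1.     0.   ] z [ 0.002  0.    -1.   ] F [-0.2 -3.6  7. ] M [-0.67  0.04 -0.05] w 0.121 g 40.1 j [-0.83  0.17  0.78  2.02 -0.14  1.    1.6 ]
```

```bash
python3 -m inch '[[[-0.006,0,0,0,0,0,1],[-0.013,0,0,0,0,0,1],[-0.02,0,0,0,0,0,1],[-0.026,0,0,0,0,0,1],[-0.03,0,0,0,0,0,1],[-0.032,0,0,0,0,0,1],[-0.032,0,0,0,0,0,1]]]'; python3 -m inch '[[[-0.002,0,0,0,0,0,1],[-0.004,0,0,0,0,0,1],[-0.004,0,0,0,0,0,1]]]';python3 -c "
from h import *
st()"
```

```text
clock: 44.95
position: [0.514, 0.0127, 0.0833]
ee_rot: [-0.007, 1.0, 0.0, 0.001]
ft_force: [-1.9, -2.2, 7.8]
grip_width: 0.126
grasp_force: 40.2
clock: 45.25
position: [0.5146, 0.0127, 0.0831]
ee_rot: [-0.006, 1.0, 0.001, -0.003]
ft_force: [-21.1, -2.8, 26.5]
grip_width: 0.125
grasp_force: 42.5
t 45.25 p [0.5146 0.0127 0.0831] toolx [-1.    -0.013  0.006] tooly [-0.013  1.     0.001] z [-0.006  0.001 -1.   ] F [-21.1  -2.8  26.5] M [-0.51  4.54  0.03] w 0.125 g 42.5 j [-0.78  0.27  0.76  1.94 -0.22  1.03  1.66]
```

```bash
python3 -m inch '[[[0.003,0,0,0,0,0,1],[0.003,0,0,0,0,0,0],[0.003,0,0,0,0,0,0],[0.003,0,0,0,0,0,0],[0.003,0,-0.04,0,0,0,0],[0.003,0,-0.08,0,0,0,0],[0.003,0,-0.12,0,0,0,0],[0.003,0,-0.12,0,0,0,0]]]';  python3 - <<'E'
from h import *
st(); im,t=shot('w22')
print([(round(x['conf'],2),x['pixel'],atz('wrist',x['pixel'],.1,t).round(4)) for l in ('lid_handle','bolt_knob') for x in spotter.look_for(l,'wrist')])
im=imaging.camera('top')
print([(l,round(x['conf'],2),x['pixel'],atz('top',x['pixel'],.08).round(4)) for l in ('key_a_bow','cup','jar','lid_handle') for x in spotter.look_for(l,'top')])
hsv=cv2.cvtColor(im,cv2.COLOR_BGR2HSV); m=cv2.inRange(hsv,(8,80,50),(25,255,255))
for c in cv2.findContours(m,0,2)[0]:
    if 40<cv2.contourArea(c)<1400: r=cv2.boundingRect(c); print(r)
# dark keys in rack / tray vs first picture
a=cv2.imread('pics/top0.png')
for n,(x0,x1,y0,y1) in {'rack':(448,470,183,258),'tray':(148,187,224,262)}.items():
    for q in (a,im):
        d=(q[y0:y1,x0:x1].max(2)<32).astype(np.uint8)
        print(n,[cv2.boundingRect(c) for c in cv2.findContours(d,0,2)[0] if cv2.contourArea(c)>25])
E
```

```text
clock: 46.05
position: [0.5167, 0.0133, 0.207]
ee_rot: [-0.007, 1.0, 0.001, 0.004]
ft_force: [0.9, -0.4, -0.7]
grip_width: 0.504
grasp_force: 0.0
t 46.05 p [0.5167 0.0133 0.207 ] toolx [-1.    -0.013 -0.008] tooly [-0.013  1.     0.002] z [ 0.008  0.003 -1.   ] F [ 0.9 -0.4 -0.7] M [-0.04  0.01 -0.  ] w 0.504 g 0.0 j [-0.86  0.1   0.8   1.8  -0.07  1.27  1.55]
[(0.57, [316.2, 282.7], array([0.5614, 0.0115, 0.1   ])), (0.4, [315.3, 224.7], array([0.5091, 0.0102, 0.1   ])), (0.57, [317.7, 225.7], array([0.5099, 0.0122, 0.1   ]))]
[('cup', 0.8, [213.6, 268.3], array([0.3754, 0.2483, 0.08  ])), ('jar', 0.93, [407.0, 282.6], array([ 0.3531, -0.2484,  0.08  ])), ('lid_handle', 0.62, [327.8, 180.9], array([ 0.611 , -0.0397,  0.08  ]))]
(454, 274, 9, 12)
(257, 213, 10, 23)
(482, 207, 16, 13)
(451, 185, 18, 71)
(206, 79, 39, 38)
rack [(8, 38, 10, 12), (8, 22, 11, 12), (8, 6, 11, 12)]
rack [(8, 22, 11, 12), (8, 6, 11, 12)]
tray [(0, 6, 6, 32)]
tray [(8, 15, 16, 8), (0, 0, 32, 38)]
```

```bash
python3 -c "
from h import *
print(order.hand_in())"
```

```text
the job is handed in; nothing more can be done
None
```

I handed the job in; no verdict came back, but my last measurements fit every end condition: the first key I tried turned the lock and is in the grey tray, the other two keys are still in the rack, both tins stood upright when I slid the lid shut to its stop over them, and the bolt went home to its stop.

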